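# Feel the warmer's hidden toggle and stack the sample cases

## Task

Set the sample cases to warm. The warmer's power toggle is out of sight under the dust brushes of its switch well: put shut fingers down through the brushes at the well's near end, feel gently whether the toggle already leans to the far side (on), and flip it to the far side only if it is off, never pressing hard on it. Also stack the two loose cases squarely and level, edges flush and laid the same way (or turned half round), on the case that lies on the plate, in either order, keeping that case on the plate, and leave the tape, timer and pen where they are.

Things in the scene. Friction and masses are not known exactly. Their poses are not given: they have to be found in the camera images.
- warmer: The sample warmer, a plain grey casing 170 (x) x 274 (y) mm fixed to the bench. Origin on the bench under its middle; x points away from the robot (within 15 degrees), y left, z up. Its left part is low and carries a square aluminium plate, 130 x 130 mm. Its right part is the switch well: a trough 70 mm high with its long side along x, closed on top by black dust brushes.
- plate (a point): Middle of the warming plate's top face, 40 mm above the bench; axes as the warmer's.
- well (a point): Middle of the switch well's mouth, at the rim, 70 mm above the bench; axes as the warmer's. Inside, the trough measures 144 (x) x 68 (y) mm. Two soft black dust brushes, fixed to the long walls just below the rim and meeting on the middle line, hide the inside; fingers pass through them without resistance.
- well_floor (a point): Middle of the trough's floor, 14 mm above the bench. Unseen on it stands the toggle: a black paddle 7 mm thick, 44 mm wide (y), 38 mm long with a thicker round top edge (10 mm), hinged across the trough 18 mm above the bench, within 14 mm (along x) of this point; its top reaches 53 mm. It snaps between OFF, leaning 0.4 rad to the warmer's -x (near) end, and ON, leaning 0.4 rad to +x (far).
- well_near (a point): Rim height over the always empty near end of the trough: inside, nothing stands from x = -17 mm to +19 mm of this point. Finger tips 40 mm above the bench, moved to +x from here, meet the toggle. An OFF toggle yields at about 2 N and snaps over; an ON toggle stands firm against its stop (4 to 5 N per mm). More than 20 N breaks it.
- case_base: The lowest case, a closed flat box, 57 x 70 x 22 mm (x, y, z; the walls to grip measure 50 mm across x, from x = -26 to +24, and 70 mm across y; a small clasp juts out at -x). Origin at the centre of its underside, z up. Mass about 120 g; flat top and bottom, the lid does not open. It already lies loose on the plate and is the foot of the column.
- case_a: A loose case, a closed flat box, 57 x 70 x 22 mm (x, y, z; the walls to grip measure 50 mm across x, from x = -26 to +24, and 70 mm across y; a small clasp juts out at -x). Origin at the centre of its underside, z up. Mass 40 to 90 g; flat top and bottom, the lid does not open. It starts on the bench left of the warmer.
- case_b: A loose case, a closed flat box, 57 x 70 x 22 mm (x, y, z; the walls to grip measure 50 mm across x, from x = -26 to +24, and 70 mm across y; a small clasp juts out at -x). Origin at the centre of its underside, z up. Mass 40 to 90 g; flat top and bottom, the lid does not open. The same as case_a; starts on the bench left of the warmer.
- tape: Bystander: roll of tape lying flat, 84 mm across, 24 mm high; origin under its centre.
- timer: Bystander: small bench timer standing upright, 20 x 62 x 62 mm; origin under its centre.
- marker: Bystander: pen lying behind the warmer, 135 x 13 x 15 mm, along its x; origin under its centre.
Things that resemble listed ones, but are neither listed nor needed, are in the scene too. What is shaped like the case_b but blue or red is not meant.

How it is judged:
By the outcome, as a careful person would: the job done as asked, in the order asked, and still so for the second after the job is handed in, with the robot touching nothing.
It also fails if it takes over 67 s, if anything falls off the work surface, if the arm or the gripper's body presses on something with over 40 N, if the wrist force passes 120 N, or if a joint passes its speed limit or range.

## Robot

A 6-joint arm with a two-finger parallel gripper is mounted at the origin on a cart in front of the work surface, level with it; the furniture and walls round the work are solid. World frame = base frame: x ahead of the robot, y to its left, z up, the work surface at z = 0. Lengths are in m, angles in rad, forces in N, time in s.
With the tool pointing down it reaches from about 0.3 to 0.875 m from the base axis. Payload 6.4 kg.
Tool frame: the origin (TCP) lies on the centre line of the jaws, within the pads' length; the fingertips stand 25 mm ahead of it and the grasp point (between the pads) lies 6 mm ahead of it; z points along the fingers, y is the direction in which the jaws open and shut (so a half turn about z gives the same grasp; the last joint's range is limited). The gripper opens to 85 mm and grips with 20 to 120 N. Pads are 22 mm wide; open, the fingers measure 114 mm over their backs; the gripper's body (76 mm by 85 mm) begins 54 mm behind the grasp point. The pads swing forward as they close: fully open they stand 13 mm farther back than shut.
Start: joints at [-1.392, 0.181, 1.607, -0, 1.354, -0.206], TCP at [0.216, -0.533, 0.256] pointing down, gripper open.
Joint ranges: [-2.99, 2.99], [-0.89, 2.07], [0.3, 2.58], [-1.14, 4.28], [0, 2.63], [-3.12, 3.12]. Speed limits (rad/s): [2.57, 2.57, 3.01, 3.14, 3.14, 3.14].

## Interface

Orientations are given as a unit quaternion [x, y, z, w].
In Python, from rig import get_obs, read_camera, hand_in, search_frame, tip_of gives the robot as it stands.
- The arm moves only by the shell command python3 -m pendant 'ROWS' [FORCE]. ROWS is JSON, a list of rows, each an object of numbers: "tx", "ty", "tz": the shift along the tool's x, y, z in units of 0.3 m (1.0 is 0.3 m); "rx", "ry", "rz": the turn, a rotation vector about the tool's x, y, z in units of pi/2 rad (1.0 is pi/2 rad); "grip": the closure, from -1 (fully open) to 1 (shut). A call has 1 to 12 rows; each row shifts and turns the pose as measured when the row begins, along the tool's axes as they then stand; what a row does not reach is not made up. A row lasts 1/8 s, in which the tool goes at most 62.5 mm and 10.7 degrees, less where a joint would pass 70% of its speed; a pose out of reach is approached as far as the arm can. A call with a number of a shift or a turn outside -1 to 1 is refused whole. A call with a gripper value outside its range is refused whole. The fingers move at their own pace and stop on an object; FORCE is the grip in N (left out, the last holds). Time passes only in rows, so rows that do not move let the fingers close. It gives the time, the measured TCP pose, the force and the opening at its end, in the units of the state.
- get_obs(): the state, without advancing time (a new reading comes with each control period).
- read_camera(name): name is "scene" or "side" or "wrist"; returns a dict with "pixels" (420x560x3 uint8, red, green, blue), "range_z" (420x560 float32, m along the optical axis (not along the pixel's ray), 0 where there is no reading), "mtx" (3x3 intrinsics, pixels), "view" (4x4, takes a point from world to camera coordinates); the wrist camera has in their place "mount" (4x4, takes a point from camera to tool coordinates, whose origin is the TCP and whose axes are the flange's). Camera axes: x right, y up, looking along -z (the intrinsics and any distortion apply to the point x, -y, -z); pixel columns grow to the right and rows downward; lengths in m; the calibration is good to about 2 mm. A picture is of the moment at which its call begins: read the wrist's pose just before it.
- hand_in(): hands the job in, once; it reports no verdict.
Trained networks look in a picture, given as the dict that the camera call returned (one of the last four; its "shot" number tells which), for a name from the list of things; names that differ only in an ending like _2 or _b are one class to them, and where a whole thing is asked for, a point or a joint stands for the part that bears it (a point fixed in the world has none). Each returns a list of dicts, best first, with "confidence" (0 to 1); they miss things now and then, are a little off and sometimes report something else, mostly with a low value. They report only what shows in the picture. A call takes as long as a camera call. They do not tell look-alikes from the thing itself.
- search_frame(picture, query): "point" ([x, y, z] in m, in world coordinates, good to about 4 mm: the middle of the surface that is visible of it).
- tip_of(picture, query): "point" ([x, y, z] in m, in world coordinates, good to about 4 mm: a listed point, or the origin of a listed thing).
The state is a dict: "t": time; "q": joint angles; "dq": joint speeds; "tau": joint torques, N m; "ee_pos": TCP position; "tool_rot": TCP orientation; "ft_force": force on the tool from outside, world axes, zero at the start; "wrist_torque": the same for the moment, N m; "opening": finger opening in m.
Only numpy, scipy, OpenCV 4.12 (cv2) and the standard library are available. Lean on these libraries where they do the work, as an engineer would, in place of code of your own. Each camera call takes 0.05 s, during which the arm holds its last target.

## Working session

There is one attempt and no reset: what is moved stays moved. The work goes in short steps, Python scripts to look and compute and a shell command to move; the robot and the scene stay as the last step left them, time stands still between calls to the robot, and variables do not carry over. Pictures are saved under pics/ and viewed, and the job is handed in when it is done.

```bash
ls; mkdir -p pics
cat > h.py <<'E'
import numpy as np, cv2
from rig import *
def save(p,n): cv2.imwrite('pics/'+n,cv2.cvtColor(p['pixels'],cv2.COLOR_RGB2BGR))
def w2c(p):
    if 'view' in p: return np.array(p['view'])
def cloud(p,T_cw=None):
    K=np.array(p['mtx']);z=np.array(p['range_z']);h,w=z.shape
    u,v=np.meshgrid(np.arange(w),np.arange(h))
    X=(u-K[0,2])/K[0,0]*z;Y=(v-K[1,2])/K[1,1]*z
    c=np.stack([X,-Y,-z,np.ones_like(z)],-1)
    if T_cw is None: T_cw=np.linalg.inv(w2c(p))
    P=(c@T_cw.T)[...,:3]; P[z<=0]=np.nan
    return P
E
python3 - <<'E'
from h import *
o=get_obs(); print({k:np.round(v,3) for k,v in o.items()})
for n in ['scene','side','wrist']:
    p=read_camera(n); save(p,n+'0.png'); print(n,[k for k in p],np.round(p['mtx'],1).tolist())
    for q in ['plate','well','well_near','case_base','case_a','tape','timer','marker','warmer']:
        for f in (tip_of,search_frame):
            try: r=f(p,q); print(q,f.__name__,[(np.round(d['point'],3).tolist(),round(d['confidence'],2)) for d in r])
            except Exception as e: print(q,f.__name__,e)
E
```

```text
pics
{'t': np.float64(0.0), 'q': array([-1.392,  0.182,  1.608, -0.   ,  1.354, -0.206]), 'dq': array([0.001, 0.   , 0.001, 0.001, 0.   , 0.002]), 'tau': array([ 1.0000e-03, -4.4487e+01, -3.5134e+01, -0.0000e+00,  9.0000e-03,
       -0.0000e+00]), 'ee_pos': array([ 0.216, -0.532,  0.255]), 'tool_rot': array([ 0.982,  0.191,  0.   , -0.001]), 'ft_force': array([-0.113, -0.799, -0.468]), 'wrist_torque': array([-0.01 , -0.014, -0.016]), 'opening': np.float64(0.086)}
scene ['pixels', 'range_z', 'mtx', 'view', 'shot'] [[463.2, 0.0, 281.1], [0.0, 463.2, 210.8], [0.0, 0.0, 1.0]]
plate call [([0.544, -0.016, 0.039], 0.79)]
plate call [([0.525, -0.082, 0.036], 0.78)]
well call [([0.55, -0.177, 0.073], 0.97)]
well call [([0.529, -0.083, 0.046], 0.73)]
well_near call [([0.494, -0.176, 0.07], 0.86), ([0.462, 0.192, 0.002], 0.22)]
well_near call [([0.528, -0.083, 0.04], 0.68)]
case_base call [([0.546, -0.023, 0.038], 0.62)]
case_base call [([0.537, -0.017, 0.063], 0.56)]
case_a call [([0.461, 0.192, 0.004], 0.84), ([0.398, 0.306, -0.0], 0.79), ([0.605, 0.252, 0.002], 0.7), ([0.596, 0.132, 0.001],
[... 1270 characters left out ...]
 0.56)]
tape call [([0.388, -0.301, 0.015], 0.82), ([0.542, -0.009, 0.06], 0.68)]
timer call [([0.612, -0.313, -0.001], 0.54)]
timer call []
marker call [([0.703, -0.081, -0.0], 0.6)]
marker call [([0.712, -0.075, 0.007], 0.55)]
warmer call [([0.545, -0.083, 0.002], 0.62)]
warmer call [([0.525, -0.079, 0.037], 0.74)]
wrist ['pixels', 'range_z', 'mtx', 'mount', 'shot'] [[361.3, 0.0, 275.8], [0.0, 361.3, 207.2], [0.0, 0.0, 1.0]]
plate call []
plate call []
well call []
well call []
well_near call []
well_near call []
case_base call []
case_base call []
case_a call []
case_a call []
tape call []
tape call []
timer call []
timer call []
marker call []
marker call []
warmer call []
warmer call []
```

View pics/scene0.png

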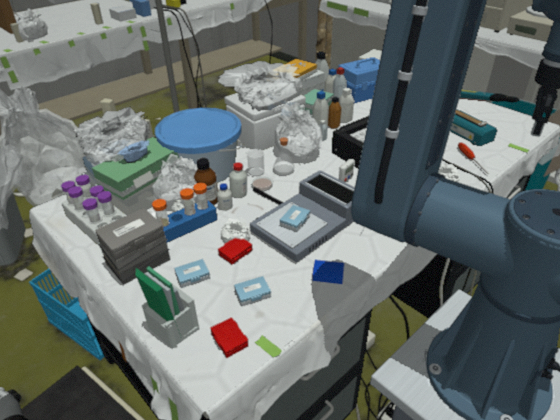

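View pics/side0.png

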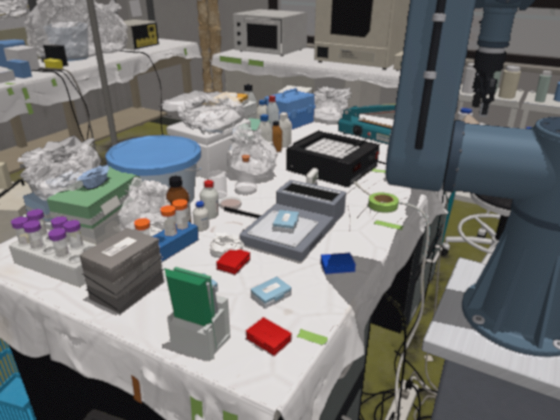

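Run:
```python
from h import *
print(get_obs()['t'])
```

```text
2.85
```

The light-blue cases are at (252,290) and (193,272) in the scene view, with the base case on the plate at (295,216). The red and dark-blue ones are look-alikes. Next I'll measure the poses from depth.

Run:
```python
from h import *
import pickle
D={}
for n in ['scene','side']:
    p=read_camera(n); D[n]=p
    P=cloud(p); hsv=cv2.cvtColor(p['pixels'],cv2.COLOR_RGB2HSV)
    for nm,c in dict(A=(0.461,0.192,0),B=(0.605,0.252,0),base=(0.546,-0.02,0.04)).items():
        m=(np.hypot(P[...,0]-c[0],P[...,1]-c[1])<0.06)&(np.abs(P[...,2]-c[2]-0.022)<0.006)
        pts=P[m][:, :2].astype(np.float32)
        if len(pts)<20: print(n,nm,len(pts)); continue
        z=np.median(P[m][:,2])
        r=cv2.minAreaRect(pts); print(n,nm,len(pts),np.round(r[0],4),np.round(r[1],4),round(r[2],1),'z',z.round(4), 'hsv',np.median(hsv[m],0))
    m=(np.abs(P[...,0]-.55)<.15)&(np.abs(P[...,1]+.17)<.07)&(np.abs(P[...,2]-0.07)<0.006)
    r=cv2.minAreaRect(P[m][:,:2].astype(np.float32)); print('well rim',m.sum(),np.round(r[0],4),np.round(r[1],4),r[2],np.median(P[m][:,2]))
    m=(np.abs(P[...,0]-.55)<.15)&(np.abs(P[...,1]+.01)<.09)&(np.abs(P[...,2]-0.04)<0.004)&(hsv[...,2]>150)
    r=cv2.minAreaRect(P[m][:,:2].astype(np.float32)); print('plate',m.sum(),np.round(r[0],4),np.round(r[1],4),r[2],np.median(P[m][:,2]))
    img=p['pixels'][150:370,60:400]; 
    cv2.imwrite(f'pics/{n}1.png',cv2.cvtColor(cv2.resize(img,None,fx=2.3,fy=2.3,interpolation=cv2.INTER_CUBIC),cv2.COLOR_RGB2BGR))
pickle.dump(D,open('d.pkl','wb'))
P=cloud(D['scene']);Q=cloud(D['side'])
for P in (P,Q):
  # height map 3cm grid
  G=np.full((20,24),np.nan)
  for i in range(20):
    for j in range(24):
      x0=.25+.03*i;y0=.45-.03*j
      m=(P[...,0]>x0)&(P[...,0]<x0+.03)&(P[...,1]<y0)&(P[...,1]>y0-.03)&(P[...,2]<.4)
      if m.any(): G[i,j]=P[m][:,2].max()
  print('y:',[round(.435-.03*j,2) for j in range(24)])
  for i in range(19,-1,-1): print(round(.265+.03*i,2),' '.join('  .' if np.isnan(g) else '%3d'%(g*1000) for g in G[i]))
```

```text
scene A 615 [0.4598 0.1887] [0.0706 0.0561] 67.6 z 0.0238 hsv [ 98.  74. 187.]
scene B 550 [0.6003 0.2541] [0.0696 0.0582] 72.6 z 0.0237 hsv [ 98.   73.5 186. ]
scene base 420 [ 0.544  -0.0286] [0.0542 0.0764] 17.8 z 0.0641 hsv [ 98.  72. 185.]
well rim 1146 [ 0.5508 -0.1763] [0.172  0.0916] 1.4587470293045044 0.0693868919363052
plate 1048 [ 0.5694 -0.0021] [0.1737 0.1825] 85.48453521728516 0.04182020284695642
side A 610 [0.459  0.1916] [0.0716 0.0561] 69.5 z 0.0226 hsv [100.  62. 198.]
side B 33 [0.5908 0.2276] [0.011  0.0501] 68.6 z 0.0221 hsv [100.  47. 184.]
side base 344 [ 0.5429 -0.0246] [0.0554 0.0767] 12.7 z 0.0626 hsv [100.  60. 197.]
well rim 1019 [ 0.5485 -0.1734] [0.1713 0.0951] 1.6154485940933228 0.06767138001618289
plate 1050 [ 0.5606 -0.0086] [0.1621 0.1553] 2.17386531829834 0.04052740197312232
y: [0.43, 0.41, 0.38, 0.34, 0.32, 0.29, 0.26, 0.23, 0.2, 0.16, 0.14, 0.11, 0.08, 0.04, 0.02, -0.01, -0.04, -0.08, -0.11, -0.13, -0.16, -0.2, -0.22, -0.25]
0.83   6   6  47   .   .   .   .  45  42  66 131 133 142 146 154 157 157 155 155  74  73   7   5  98
0.81   5   6   4   .   
[... 3383 characters left out ...]
 69   4   4  24  22   3  24  25  25   4   4   5  32  32  31  21   3   3   3   4   4   4   4
0.42   4   4   6  25  25  25   4   4  22  24   3   3   5  25  23   3   4   3   3   3   3   4   4   5
0.39   4   4   4  25  25  25   4   4   4   4   3   4  24  24  25  24   3   3   3   3   4   3   4  17
0.35   4   4   4  24  24  24   5   4   3   4   3   3   4  24  25  25   2   3   4   4   4   3   4   4
0.33   3   4   4   4   5   3   5   4   4   3   4   4   4   4   3   3   3   3   3   3   4   3   4   3
0.3   2   3   2   3   3   3   4   3   2   5   1   2 361   2   2   3   2   3   2   1   2   2   4   1
0.27   .   .   . -97 -89 -91   .   . -69 -51 -56 399 399   .   .   .   .   .   .   . -205 -209 -581 -543
```

View pics/scene1.png

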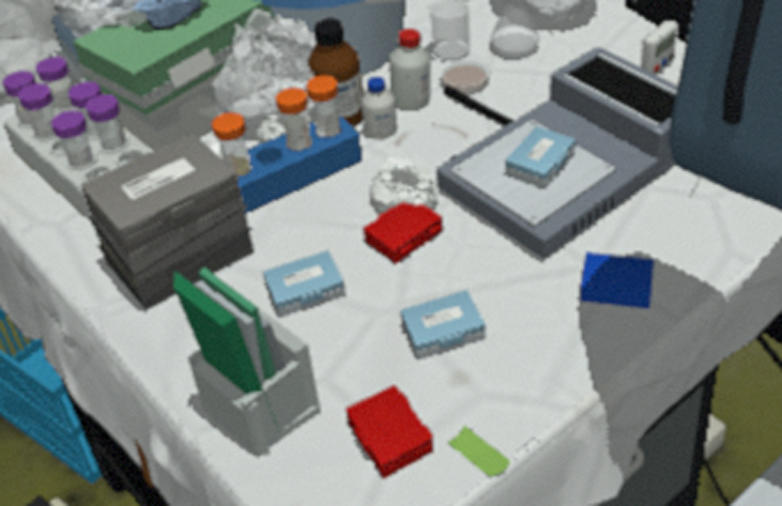

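View pics/side1.png

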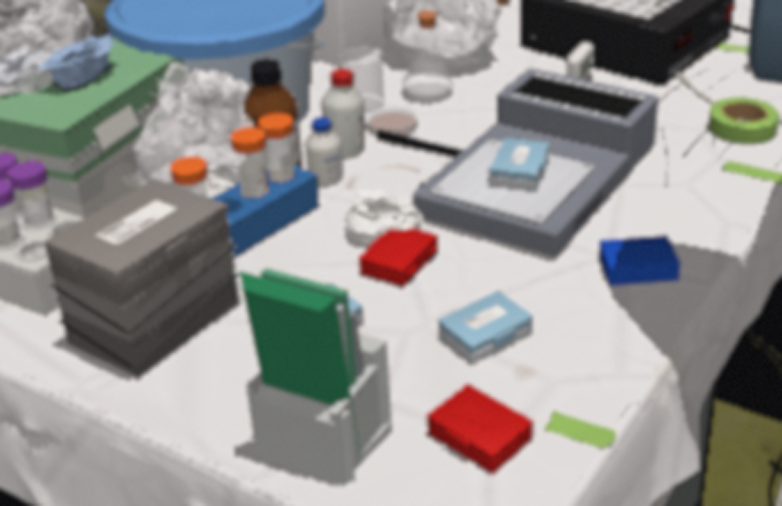

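```bash
cat >> h.py <<'E'
from scipy.spatial.transform import Rotation as R
def pose():
    o=get_obs(); r=R.from_quat(o['tool_rot']); M=r.as_matrix()
    yaw=np.degrees(np.arctan2(M[1,0],M[0,0])); return o,np.array(o['ee_pos']),M,yaw
def go(x,y,z,yaw):
    o,p,M,yw=pose()
    # desired rotation: z down, x_tool at yaw
    a=np.radians(yaw); Rd=np.array([[np.cos(a),np.sin(a),0],[np.sin(a),-np.cos(a),0],[0,0,-1]])
    rv=R.from_matrix(M.T@Rd).as_rotvec()/(np.pi/2)
    d=np.array([x,y,z])-p
    print('t',round(o['t'],2),'pos',p.round(4),'yaw',yw.round(2),'tilt',np.degrees(np.arccos(-M[2,2])).round(2),'open',round(o['opening'],4),'F',np.round(o['ft_force'],2),'q6',round(o['q'][5],2))
    print(' rot units',rv.round(4),' shift units now',(M.T@d/.3).round(4),' shift units after turn',(Rd.T@d/.3).round(4),'mm',(np.linalg.norm(d)*1000).round(1))
def wristT(p):
    o,pp,M,_=pose(); T=np.eye(4);T[:3,:3]=M;T[:3,3]=pp
    return T@np.array(p['mount'])
E
python3 -m pendant '[{"rz":0.114,"grip":1},{"rz":0.114,"grip":1},{"tx":0.12,"ty":-0.146,"grip":1},{"tx":0.12,"ty":-0.146,"grip":1},{"tx":0.12,"ty":-0.146,"grip":1},{"tx":0.12,"ty":-0.146,"grip":1},{"tx":0.12,"ty":-0.146,"grip":1},{"tx":0.12,"ty":-0.146,"grip":1},{"tx":0.12,"ty":-0.146,"grip":1},{"tx":0.12,"ty":-0.146,"grip":1}]' 20
python3 - <<'E'
from h import *
go(.4947,-.1764,.2,1.5)
o=get_obs()
p=read_camera('wrist'); save(p,'w1.png'); print(np.round(p['mount'],3))
p=read_camera('side'); save(p,'s2.png'); P=cloud(p)
# fingertip lowest points near tcp
t=o['ee_pos']; m=(np.hypot(P[...,0]-t[0],P[...,1]-t[1])<.05)&(P[...,2]>.12)&(P[...,2]<.5)
print('tcp z',t[2],'lowest finger pts z',np.sort(P[m][:,2])[:10].round(3) if m.any() else None)
E
```

```text
t 2.95 pos [ 0.2158 -0.533   0.2563] yaw 22.05 tilt 0.0 open 0.0854 F [ 0.25 -0.26  0.28] q6 -0.21
 rot units [-0.     -0.      0.2283]  shift units now [ 1.3077 -0.7528  0.1876]  shift units after turn [ 0.9603 -1.1638  0.1876] mm 456.1
[[-0.001  0.952  0.307  0.078]
 [ 1.     0.     0.001  0.001]
 [ 0.001  0.307 -0.952 -0.117]
 [ 0.     0.     0.     1.   ]]
tcp z 0.256280038191449 lowest finger pts z [0.244 0.244 0.244 0.245 0.245 0.245 0.246 0.246 0.247 0.247]validation failed for argument at $[0]...
```

```bash
python3 -m pendant '[{"tx":0,"ty":0,"tz":0,"rx":0,"ry":0,"rz":0.114,"grip":1}]' 20
```

```text
t: 3.18
ee_pos: [0.2159, -0.533, 0.2563]
tool_rot: [0.995, 0.101, -0.0, 0.0]
ft_force: [-0.3, -0.0, -0.1]
opening: 0.0695
```

View pics/w1.png

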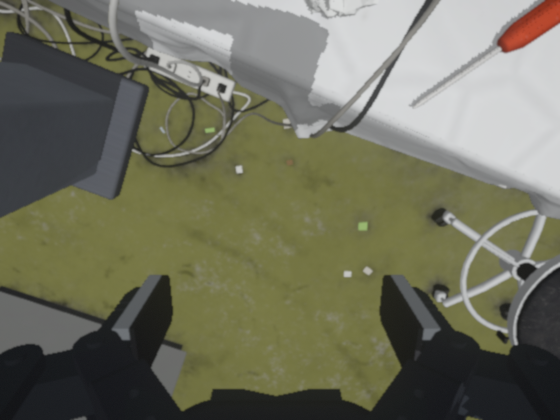

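All seven keys are required in each row, so I'll write them out in full.

```bash
python3 -m pendant '[{"tx":0,"ty":0,"tz":0,"rx":0,"ry":0,"rz":0.114,"grip":1},{"tx":0.12,"ty":-0.146,"tz":0,"rx":0,"ry":0,"rz":0,"grip":1},{"tx":0.12,"ty":-0.146,"tz":0,"rx":0,"ry":0,"rz":0,"grip":1},{"tx":0.12,"ty":-0.146,"tz":0,"rx":0,"ry":0,"rz":0,"grip":1},{"tx":0.12,"ty":-0.146,"tz":0,"rx":0,"ry":0,"rz":0,"grip":1},{"tx":0.12,"ty":-0.146,"tz":0,"rx":0,"ry":0,"rz":0,"grip":1},{"tx":0.12,"ty":-0.146,"tz":0,"rx":0,"ry":0,"rz":0,"grip":1},{"tx":0.12,"ty":-0.146,"tz":0,"rx":0,"ry":0,"rz":0,"grip":1},{"tx":0.12,"ty":-0.146,"tz":0,"rx":0,"ry":0,"rz":0,"grip":1}]' 20
python3 - <<'E'
from h import *
go(.4947,-.1764,.2,1.5)
o=get_obs()
p=read_camera('wrist'); save(p,'w2.png'); 
P=cloud(p,wristT(p)); hsv=cv2.cvtColor(p['pixels'],cv2.COLOR_RGB2HSV)
m=(np.abs(P[...,0]-.55)<.15)&(np.abs(P[...,1]+.17)<.07)&(np.abs(P[...,2]-0.07)<0.006)
r=cv2.minAreaRect(P[m][:,:2].astype(np.float32)); print('well rim',m.sum(),np.round(r[0],4),np.round(r[1],4),r[2],np.median(P[m][:,2]))
p=read_camera('side'); save(p,'s2.png'); P=cloud(p)
t=o['ee_pos']; m=(np.hypot(P[...,0]-t[0],P[...,1]-t[1])<.05)&(P[...,2]>.12)&(P[...,2]<.5)
print('tcp z',t[2],'lowest finger pts z',np.sort(P[m][:,2])[:10].round(3) if m.any() else None)
E
```

```text
t: 4.3
ee_pos: [0.5057, -0.1725, 0.2573]
tool_rot: [1.0, 0.003, 0.002, 0.002]
ft_force: [0.7, -0.7, -0.1]
opening: -0.0003
t 4.3 pos [ 0.5057 -0.1725  0.2573] yaw 0.32 tilt 0.31 open -0.0003 F [ 0.72 -0.66 -0.12] q6 1.02
 rot units [ 0.0028 -0.0021 -0.0132]  shift units now [-0.0373  0.0119  0.1909]  shift units after turn [-0.037  0.012  0.191] mm 58.5
well rim 20695 [ 0.5541 -0.17  ] [0.1703 0.0884] 1.6847906112670898 0.06682839704106563
tcp z 0.2572851645570363 lowest finger pts z [0.233 0.233 0.234 0.234 0.234 0.234 0.234 0.235 0.236 0.236]
```

View pics/w2.png

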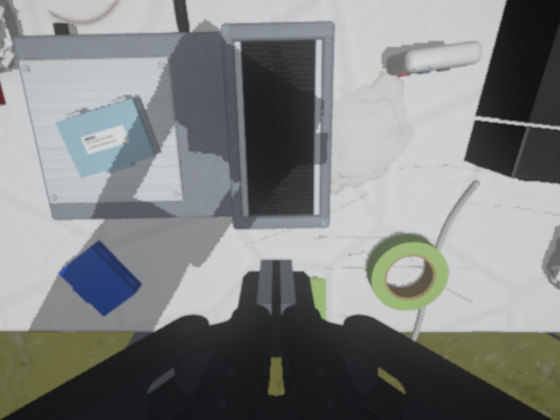

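The wrist view shows the well with its brushes at (277,125), the base case on the plate at (107,138), the tape at (410,272) and the timer at (440,58). The fingers are shut. I'll lower over the near end and measure again.

```bash
python3 -m pendant '[{"tx":-0.016,"ty":0.004,"tz":0.12,"rx":0.003,"ry":-0.002,"rz":-0.013,"grip":1},{"tx":-0.016,"ty":0.004,"tz":0.12,"rx":0,"ry":0,"rz":0,"grip":1},{"tx":0,"ty":0,"tz":0.05,"rx":0,"ry":0,"rz":0,"grip":1},{"tx":0,"ty":0,"tz":0,"rx":0,"ry":0,"rz":0,"grip":1}]'
python3 - <<'E'
from h import *
go(.496,-.175,.15,1.6)
p=read_camera('wrist'); save(p,'w3.png'); 
P=cloud(p,wristT(p))
m=(np.abs(P[...,0]-.55)<.15)&(np.abs(P[...,1]+.17)<.07)&(np.abs(P[...,2]-0.07)<0.006)
r=cv2.minAreaRect(P[m][:,:2].astype(np.float32)); print('well rim',m.sum(),np.round(r[0],4),np.round(r[1],4),r[2],np.median(P[m][:,2]))
print([(f,[(np.round(d['point'],4),d['confidence']) for d in tip_of(p,f)]) for f in ('well','well_near')])
E
```

```text
t: 4.9
ee_pos: [0.4988, -0.1726, 0.1696]
tool_rot: [1.0, 0.018, 0.002, 0.0]
ft_force: [-0.2, -0.9, 0.4]
opening: 0.0
t 4.9 pos [ 0.4988 -0.1726  0.1696] yaw 2.04 tilt 0.19 open 0.0 F [-0.22 -0.91  0.38] q6 0.98
 rot units [ 0.0001 -0.0021  0.0049]  shift units now [-0.01    0.0076  0.0652]  shift units after turn [-0.0097  0.0077  0.0652] mm 19.9
well rim 38385 [ 0.546  -0.1769] [0.1598 0.0885] 1.3497363328933716 0.06700934415651258
[('well', [(array([ 0.5531, -0.1767,  0.0715]), 0.84), (array([ 0.3888, -0.3188, -0.0051]), 0.26)]), ('well_near', [(array([ 0.4957, -0.1816,  0.072 ]), 0.61)])]
```

View pics/w3.png

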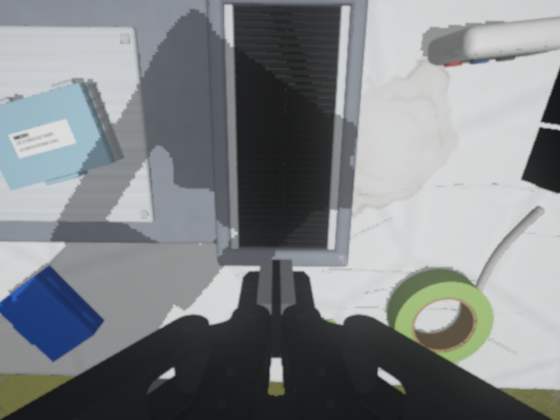

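```bash
python3 -m pendant '[{"tx":-0.006,"ty":0.013,"tz":0.05,"rx":0,"ry":-0.002,"rz":0.005,"grip":1},{"tx":0,"ty":0,"tz":0.1,"rx":0,"ry":0,"rz":0,"grip":1},{"tx":0,"ty":0,"tz":0,"rx":0,"ry":0,"rz":0,"grip":1}]'
python3 - <<'E'
from h import *
go(.497,-.1768,.065,1.6)
E
```

```text
t: 5.42
ee_pos: [0.5001, -0.179, 0.1272]
tool_rot: [1.0, 0.013, 0.004, 0.003]
ft_force: [-0.6, 0.6, -0.4]
opening: 0.0005
t 5.42 pos [ 0.5001 -0.179   0.1272] yaw 1.54 tilt 0.53 open 0.0005 F [-0.58  0.63 -0.43] q6 0.98
 rot units [ 0.0035 -0.0047 -0.0007]  shift units now [-0.0117 -0.0088  0.2073]  shift units after turn [-0.0102 -0.0077  0.2074] mm 62.3
```

```bash
python3 -m pendant '[{"tx":-0.011,"ty":-0.008,"tz":0.07,"rx":0.0035,"ry":-0.0047,"rz":0,"grip":1},{"tx":0,"ty":0,"tz":0.07,"rx":0,"ry":0,"rz":0,"grip":1},{"tx":0,"ty":0,"tz":0.05,"rx":0,"ry":0,"rz":0,"grip":1},{"tx":0,"ty":0,"tz":0,"rx":0,"ry":0,"rz":0,"grip":1}]'
python3 - <<'E'
from h import *
go(.497,-.1768,.065,1.6)
E
```

```text
t: 5.92
ee_pos: [0.4975, -0.1774, 0.0685]
tool_rot: [1.0, 0.013, 0.001, 0.0]
ft_force: [-0.3, -0.1, -0.4]
opening: 0.0002
t 5.92 pos [ 0.4975 -0.1774  0.0685] yaw 1.52 tilt 0.08 open 0.0002 F [-0.3  -0.09 -0.44] q6 0.98
 rot units [ 0.0006 -0.0007 -0.0009]  shift units now [-0.0016 -0.0022  0.0116]  shift units after turn [-0.0015 -0.0022  0.0116] mm 3.6
```

```bash
python3 -m pendant '[{"tx":0.005,"ty":-0.002,"tz":0.012,"rx":0,"ry":0,"rz":0,"grip":1},{"tx":0.005,"ty":0,"tz":0,"rx":0,"ry":0,"rz":0,"grip":1},{"tx":0.005,"ty":0,"tz":0,"rx":0,"ry":0,"rz":0,"grip":1}]'
python3 -m pendant '[{"tx":0.006,"ty":0,"tz":0,"rx":0,"ry":0,"rz":0,"grip":1},{"tx":0.006,"ty":0,"tz":0,"rx":0,"ry":0,"rz":0,"grip":1}]'
python3 -m pendant '[{"tx":0.006,"ty":0,"tz":0,"rx":0,"ry":0,"rz":0,"grip":1}]'
python3 -m pendant '[{"tx":0.006,"ty":0,"tz":0,"rx":0,"ry":0,"rz":0,"grip":1}]'
```

```text
t: 6.3
ee_pos: [0.5033, -0.1772, 0.0661]
tool_rot: [1.0, 0.013, 0.002, 0.001]
ft_force: [0.4, 0.4, -0.5]
opening: -0.0001
t: 6.55
ee_pos: [0.5076, -0.1774, 0.0669]
tool_rot: [1.0, 0.013, 0.002, 0.001]
ft_force: [0.4, 0.3, 0.8]
opening: -0.0003
t: 6.68
ee_pos: [0.5097, -0.1774, 0.067]
tool_rot: [1.0, 0.013, 0.002, 0.002]
ft_force: [-0.4, 0.5, -0.8]
opening: -0.0
t: 6.8
ee_pos: [0.5116, -0.1773, 0.0671]
tool_rot: [1.0, 0.013, 0.002, 0.002]
ft_force: [0.8, -0.8, -0.7]
opening: 0.0002
```

```bash
for i in 1; do :; done
python3 -m pendant '[{"tx":0.006,"ty":0,"tz":0.004,"rx":0,"ry":-0.002,"rz":0,"grip":1}]'
python3 -m pendant '[{"tx":0.006,"ty":0,"tz":0.003,"rx":0,"ry":0,"rz":0,"grip":1}]'
python3 -m pendant '[{"tx":0.006,"ty":0,"tz":0.002,"rx":0,"ry":0,"rz":0,"grip":1}]'
```

```text
t: 6.92
ee_pos: [0.5136, -0.1773, 0.0659]
tool_rot: [1.0, 0.013, 0.001, 0.002]
ft_force: [0.3, 0.2, -0.0]
opening: -0.0
t: 7.05
ee_pos: [0.5155, -0.1773, 0.0649]
tool_rot: [1.0, 0.013, 0.001, 0.002]
ft_force: [0.9, 0.0, -0.3]
opening: -0.0001
t: 7.18
ee_pos: [0.5174, -0.1772, 0.0641]
tool_rot: [1.0, 0.013, 0.001, 0.002]
ft_force: [-0.9, 1.2, 0.4]
opening: -0.0001
```

```bash
python3 -m pendant '[{"tx":0.005,"ty":0,"tz":-0.002,"rx":0,"ry":0,"rz":0,"grip":1}]'
python3 -m pendant '[{"tx":0.005,"ty":0,"tz":-0.001,"rx":0,"ry":0,"rz":0,"grip":1}]'
python3 -m pendant '[{"tx":0.005,"ty":0,"tz":0,"rx":0,"ry":0,"rz":0,"grip":1}]'
```

```text
t: 7.3
ee_pos: [0.5189, -0.1771, 0.0645]
tool_rot: [1.0, 0.013, 0.0, 0.001]
ft_force: [-1.0, -0.3, -0.5]
opening: 0.0001
t: 7.42
ee_pos: [0.5205, -0.177, 0.0649]
tool_rot: [1.0, 0.013, 0.001, 0.001]
ft_force: [0.4, -0.1, -0.2]
opening: -0.0002
t: 7.55
ee_pos: [0.5221, -0.177, 0.0649]
tool_rot: [1.0, 0.013, 0.001, 0.001]
ft_force: [0.3, 1.0, 0.7]
opening: -0.0002
```

```bash
python3 -m pendant '[{"tx":0.005,"ty":0,"tz":0,"rx":0,"ry":0,"rz":0,"grip":1}]'
python3 -m pendant '[{"tx":0.005,"ty":0,"tz":0,"rx":0,"ry":0,"rz":0,"grip":1}]'
python3 -m pendant '[{"tx":0.005,"ty":0,"tz":0,"rx":0,"ry":0,"rz":0,"grip":1}]'
```

```text
t: 7.68
ee_pos: [0.5237, -0.1769, 0.065]
tool_rot: [1.0, 0.013, 0.001, 0.002]
ft_force: [0.3, -0.4, -0.5]
opening: 0.0
t: 7.8
ee_pos: [0.5254, -0.1769, 0.065]
tool_rot: [1.0, 0.013, 0.001, 0.002]
ft_force: [-0.3, 0.4, -0.4]
opening: 0.0002
t: 7.92
ee_pos: [0.5269, -0.1769, 0.065]
tool_rot: [1.0, 0.013, 0.001, 0.002]
ft_force: [-0.4, 1.3, 0.3]
opening: -0.0001
```

```bash
python3 -m pendant '[{"tx":0.005,"ty":0,"tz":0,"rx":0,"ry":0,"rz":0,"grip":1}]'
python3 -m pendant '[{"tx":0.005,"ty":0,"tz":0,"rx":0,"ry":0,"rz":0,"grip":1}]'
```

```text
t: 8.05
ee_pos: [0.5286, -0.1768, 0.065]
tool_rot: [1.0, 0.013, 0.001, 0.002]
ft_force: [-0.9, 0.8, 0.2]
opening: 0.0
t: 8.18
ee_pos: [0.5302, -0.1768, 0.065]
tool_rot: [1.0, 0.013, 0.001, 0.002]
ft_force: [-0.4, -0.0, 0.2]
opening: -0.0002
```

```bash
python3 -m pendant '[{"tx":0.004,"ty":0,"tz":0,"rx":0,"ry":0,"rz":0,"grip":1}]'
python3 -m pendant '[{"tx":0.003,"ty":0,"tz":0,"rx":0,"ry":0,"rz":0,"grip":1}]'
```

```text
t: 8.3
ee_pos: [0.5315, -0.1768, 0.065]
tool_rot: [1.0, 0.013, 0.001, 0.002]
ft_force: [0.3, -0.8, 0.1]
opening: 0.0005
t: 8.43
ee_pos: [0.5325, -0.1767, 0.065]
tool_rot: [1.0, 0.013, 0.001, 0.002]
ft_force: [1.0, 0.3, 0.7]
opening: 0.0001
```

```bash
python3 -m pendant '[{"tx":0.003,"ty":0,"tz":0,"rx":0,"ry":0,"rz":0,"grip":1}]'
```

```text
t: 8.55
ee_pos: [0.5334, -0.1767, 0.065]
tool_rot: [1.0, 0.013, 0.001, 0.002]
ft_force: [0.3, 0.4, -0.4]
opening: -0.0002
```

```bash
python3 -m pendant '[{"tx":0.003,"ty":0,"tz":0,"rx":0,"ry":0,"rz":0,"grip":1}]'|grep -E 'ee|ft'
python3 -m pendant '[{"tx":0.003,"ty":0,"tz":0,"rx":0,"ry":0,"rz":0,"grip":1}]'|grep -E 'ee|ft'
```

```text
ee_pos: [0.5344, -0.1767, 0.065]
ft_force: [-0.8, -0.4, 0.1]
ee_pos: [0.5353, -0.1767, 0.065]
ft_force: [-0.3, -0.2, 0.7]
```

```bash
python3 -m pendant '[{"tx":0.003,"ty":0,"tz":0,"rx":0,"ry":0,"rz":0,"grip":1}]'|grep -E 'ee|ft'
python3 -m pendant '[{"tx":0.003,"ty":0,"tz":0,"rx":0,"ry":0,"rz":0,"grip":1}]'|grep -E 'ee|ft'
```

```text
ee_pos: [0.5362, -0.1766, 0.065]
ft_force: [-0.1, 0.4, 0.3]
ee_pos: [0.5372, -0.1766, 0.065]
ft_force: [-1.3, 0.0, -0.1]
```

```bash
python3 -m pendant '[{"tx":0.003,"ty":0,"tz":0,"rx":0,"ry":0,"rz":0,"grip":1}]'|grep -E 'ee|ft'
python3 -m pendant '[{"tx":0.003,"ty":0,"tz":0,"rx":0,"ry":0,"rz":0,"grip":1}]'|grep -E 'ee|ft'
```

```text
ee_pos: [0.5382, -0.1765, 0.065]
ft_force: [0.1, -0.2, 1.2]
ee_pos: [0.5391, -0.1765, 0.065]
ft_force: [0.5, -0.1, 0.1]
```

```bash
python3 -m pendant '[{"tx":0.003,"ty":0,"tz":0,"rx":0,"ry":0,"rz":0,"grip":1}]'|grep -E 'ee|ft'
python3 -m pendant '[{"tx":0.003,"ty":0,"tz":0,"rx":0,"ry":0,"rz":0,"grip":1}]'|grep -E 'ee|ft'
```

```text
ee_pos: [0.5401, -0.1765, 0.065]
ft_force: [-0.0, -0.5, 0.9]
ee_pos: [0.541, -0.1765, 0.065]
ft_force: [-1.3, -0.5, 0.7]
```

```bash
python3 -m pendant '[{"tx":0.003,"ty":0,"tz":0,"rx":0,"ry":0,"rz":0,"grip":1}]'|grep -E 'ee|ft'
python3 -m pendant '[{"tx":0.003,"ty":0,"tz":0,"rx":0,"ry":0,"rz":0,"grip":1}]'|grep -E 'ee|ft'
```

```text
ee_pos: [0.5412, -0.1764, 0.0648]
ft_force: [-5.2, 0.2, 3.2]
ee_pos: [0.5413, -0.1765, 0.0648]
ft_force: [-6.1, -1.5, 4.0]
```

```bash
python3 -m pendant '[{"tx":0.003,"ty":0,"tz":0,"rx":0,"ry":0,"rz":0,"grip":1}]'|grep -E 'ee|ft'
python3 -m pendant '[{"tx":0.003,"ty":0,"tz":0,"rx":0,"ry":0,"rz":0,"grip":1}]'|grep -E 'ee|ft'
```

```text
ee_pos: [0.5413, -0.1765, 0.0648]
ft_force: [-4.6, -0.4, 4.6]
ee_pos: [0.5414, -0.1765, 0.0648]
ft_force: [-5.1, -0.9, 4.5]
```

Contact at TCP x = 0.541 was firm. The force jumped to about 5–6 N within 1 mm without yielding, with an upward component as expected from a paddle leaning away. So the toggle is already ON and I won't flip it. I'll back off, rise, and go look at case A.

```bash
python3 -m pendant '[{"tx":-0.04,"ty":0,"tz":0,"rx":0,"ry":0,"rz":0,"grip":1},{"tx":-0.04,"ty":0,"tz":0,"rx":0,"ry":0,"rz":0,"grip":1},{"tx":0,"ty":0,"tz":-0.2,"rx":0,"ry":0,"rz":0,"grip":1},{"tx":0,"ty":0,"tz":-0.2,"rx":0,"ry":0,"rz":0,"grip":1},{"tx":0,"ty":0,"tz":-0.2,"rx":0,"ry":0,"rz":0,"grip":1}]' 30
python3 -m pendant '[{"tx":-0.06,"ty":-0.19,"tz":0,"rx":0,"ry":0,"rz":-0.111,"grip":-1},{"tx":-0.026,"ty":-0.198,"tz":0,"rx":0,"ry":0,"rz":-0.111,"grip":-1},{"tx":0.009,"ty":-0.2,"tz":0,"rx":0,"ry":0,"rz":-0.111,"grip":-1},{"tx":0.043,"ty":-0.195,"tz":0,"rx":0,"ry":0,"rz":-0.111,"grip":-1},{"tx":0.077,"ty":-0.185,"tz":0,"rx":0,"ry":0,"rz":-0.111,"grip":-1},{"tx":0,"ty":0,"tz":0,"rx":0,"ry":0,"rz":-0.111,"grip":-1},{"tx":0,"ty":0,"tz":0,"rx":0,"ry":0,"rz":-0.07,"grip":-1},{"tx":0,"ty":0,"tz":0,"rx":0,"ry":0,"rz":0,"grip":-1}]' 30
python3 - <<'E'
from h import *
go(.43,.12,.2,68)
p=read_camera('wrist'); save(p,'w4.png')
E
```

```text
t: 10.68
ee_pos: [0.5123, -0.1748, 0.2427]
tool_rot: [1.0, 0.013, -0.009, -0.003]
ft_force: [0.4, -1.5, 0.0]
opening: -0.0002
t: 11.68
ee_pos: [0.4081, 0.1141, 0.2496]
tool_rot: [0.82, 0.572, 0.001, 0.0]
ft_force: [-0.5, -0.4, -0.0]
opening: 0.0854
t 11.68 pos [0.4081 0.1141 0.2496] yaw 69.85 tilt 0.17 open 0.0854 F [-0.51 -0.37 -0.04] q6 0.34
 rot units [ 0.0012 -0.0014  0.0205]  shift units now [0.0432 0.0615 0.1656]  shift units after turn [0.0455 0.0604 0.1654] mm 54.6
```

View pics/w4.png

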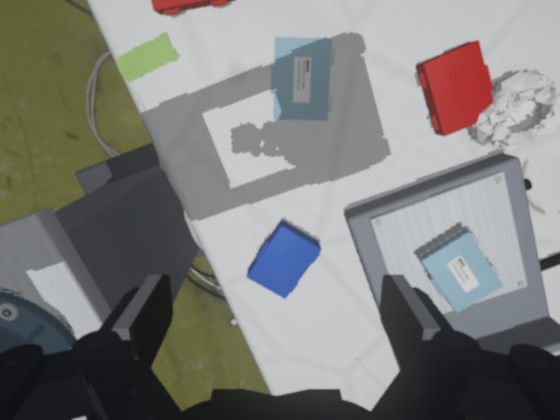

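The wrist view has case A at (302,79), the base case at (460,265) on the plate, and the dark-blue decoy at (285,258). I'll enlarge the cases to find the clasp sides and fit the poses.

Run:
```python
from h import *
p=read_camera('wrist'); P=cloud(p,wristT(p)); hsv=cv2.cvtColor(p['pixels'],cv2.COLOR_RGB2HSV)
im=p['pixels']; a=cv2.resize(im[20:150,240:370],(520,520),interpolation=cv2.INTER_CUBIC); b=cv2.resize(im[205:335,395:525],(520,520),interpolation=cv2.INTER_CUBIC)
c=np.hstack([a,b]); c=cv2.resize(c,(800,400)); cv2.imwrite('pics/z1.png',cv2.cvtColor(c,cv2.COLOR_RGB2BGR))
for nm,c in dict(A=(0.46,0.19,0),base=(0.546,-0.025,0.04)).items():
    m=(np.hypot(P[...,0]-c[0],P[...,1]-c[1])<0.06)&(np.abs(P[...,2]-c[2]-0.022)<0.008)
    mm=m
    z=np.median(P[mm][:,2]); mm&=np.abs(P[...,2]-z)<.004
    pts=P[mm][:,:2].astype(np.float32)
    r=cv2.minAreaRect(pts); print(nm,len(pts),np.round(r[0],4),np.round(r[1],4),round(r[2],1),'z',z.round(4),np.median(hsv[mm],0))
    # robust extents along axes
    for th in np.arange(-30,31,1.0): pass
print(get_obs()['t'])
```

```text
A 4642 [0.4594 0.1887] [0.0699 0.053 ] 68.6 z 0.0218 [100.  55. 127.]
base 3721 [ 0.5429 -0.0281] [0.0531 0.0719] 16.1 z 0.0616 [100.  55. 185.]
11.775
```

View pics/z1.png

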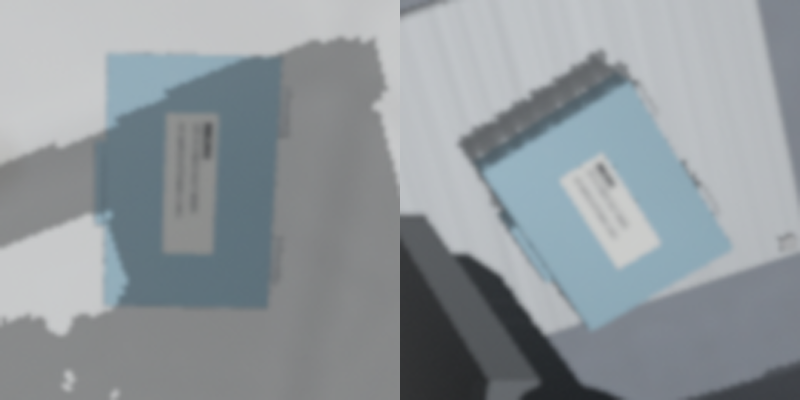

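Clasps and labels show that A and the base lie the same way, with the clasp on the left in the image and hinge bumps on the right. I'll grip across the plain 70 mm walls. First I'll look straight down on the base case.

```bash
python3 -m pendant '[{"tx":-0.071,"ty":0.147,"tz":0.01,"rx":0,"ry":0,"rz":0.1,"grip":-1},{"tx":-0.048,"ty":0.156,"tz":0.01,"rx":0,"ry":0,"rz":0.1,"grip":-1},{"tx":-0.023,"ty":0.161,"tz":0.01,"rx":0,"ry":0,"rz":0.1,"grip":-1},{"tx":0.003,"ty":0.163,"tz":0,"rx":0,"ry":0,"rz":0.1,"grip":-1},{"tx":0,"ty":0,"tz":0,"rx":0,"ry":0,"rz":0.1,"grip":-1},{"tx":0,"ty":0,"tz":0,"rx":0,"ry":0,"rz":0.1,"grip":-1},{"tx":0,"ty":0,"tz":0,"rx":0,"ry":0,"rz":0,"grip":-1}]'
python3 - <<'E'
from h import *
go(.543,-.028,.24,16)
E
```

```text
t: 12.65
ee_pos: [0.5463, -0.0379, 0.2391]
tool_rot: [0.994, 0.112, 0.002, -0.001]
ft_force: [-0.2, 0.4, -0.6]
opening: 0.0853
t 12.65 pos [ 0.5463 -0.0379  0.2391] yaw 12.89 tilt 0.24 open 0.0853 F [-0.18  0.39 -0.61] q6 1.06
 rot units [-0.0009 -0.0024 -0.0346]  shift units now [-0.0033 -0.0347 -0.0029]  shift units after turn [-0.0014 -0.0348 -0.0029] mm 10.5
```

```bash
python3 -m pendant '[{"tx":-0.003,"ty":-0.034,"tz":0,"rx":-0.001,"ry":-0.002,"rz":-0.033,"grip":-1},{"tx":0,"ty":0,"tz":0,"rx":0,"ry":0,"rz":0,"grip":-1},{"tx":0,"ty":0,"tz":0,"rx":0,"ry":0,"rz":0,"grip":-1}]'
cat >> h.py <<'E'
def boxfit(P,hsv,c,zt,R0=0.055):
    """fit top-face edges: returns centre of blue top-face, yaw of case x axis (mod 180) """
    m=(np.hypot(P[...,0]-c[0],P[...,1]-c[1])<R0)&(np.abs(P[...,2]-zt)<0.008)
    z=np.median(P[m][:,2]); m&=np.abs(P[...,2]-z)<.003
    pts=P[m][:,:2]
    best=None
    for th in np.arange(-90,90,.25):
        a=np.radians(th);u=pts@[np.cos(a),np.sin(a)];v=pts@[-np.sin(a),np.cos(a)]
        eu=np.percentile(u,[1.5,98.5]);ev=np.percentile(v,[1.5,98.5])
        s=(eu[1]-eu[0])*(ev[1]-ev[0])
        if (eu[1]-eu[0])<(ev[1]-ev[0]) and (best is None or s<best[0]): best=(s,th,eu,ev)
    s,th,eu,ev=best; a=np.radians(th)
    X=np.array([np.cos(a),np.sin(a)]);Y=np.array([-np.sin(a),np.cos(a)])
    ce=X*eu.mean()+Y*ev.mean()
    u=pts@X-ce@X; v=pts@Y-ce@Y
    # straight-wall extents: x extents away from clasp/hinges per v-slice
    sl=[]
    for lo in np.arange(-.032,.032,.004):
        k=(v>lo)&(v<lo+.004)
        if k.sum()>5: sl.append((round(lo+.002,3),round(u[k].min()*1e3,1),round(u[k].max()*1e3,1)))
    sv=[]
    for lo in np.arange(-.022,.022,.006):
        k=(u>lo)&(u<lo+.006)
        if k.sum()>5: sv.append((round(v[k].min()*1e3,1),round(v[k].max()*1e3,1)))
    r=cv2.minAreaRect(pts.astype(np.float32))
    return dict(c=ce.round(4),th=th,ext=((eu[1]-eu[0])*1e3,(ev[1]-ev[0])*1e3),z=z,n=len(pts),rect=(np.round(r[0],4),np.round(r[1],4),round(r[2],1)),sl=sl,sv=sv)
E
python3 - <<'E'
from h import *
go(.543,-.028,.24,16)
p=read_camera('wrist'); save(p,'w5.png'); P=cloud(p,wristT(p)); hsv=cv2.cvtColor(p['pixels'],cv2.COLOR_RGB2HSV)
r=boxfit(P,hsv,(.543,-.028),.062)
for k,v in r.items(): print(k,v)
import pickle; pickle.dump((p,P),open('base.pkl','wb'))
E
```

```text
t: 13.02
ee_pos: [0.5425, -0.0273, 0.2391]
tool_rot: [0.99, 0.142, 0.0, -0.0]
ft_force: [0.1, -0.1, -0.6]
opening: 0.0853
t 13.03 pos [ 0.5425 -0.0273  0.2391] yaw 16.35 tilt 0.02 open 0.0853 F [ 0.1  -0.06 -0.6 ] q6 1.02
 rot units [ 0.     -0.0003  0.0038]  shift units now [ 0.0009  0.0027 -0.0032]  shift units after turn [ 0.001   0.0027 -0.0032] mm 1.3
c [ 0.5441 -0.0274]
th 17.25
ext (np.float64(50.08840017057842), np.float64(67.66348300299393))
z 0.061652920327115446
n 4885
rect (array([ 0.5432, -0.0276]), array([0.0532, 0.0703]), 16.3)
sl [(np.float64(-0.03), np.float64(-25.0), np.float64(25.0)), (np.float64(-0.026), np.float64(-24.6), np.float64(24.9)), (np.float64(-0.022), np.float64(-24.8), np.float64(25.1)), (np.float64(-0.018), np.float64(-24.7), np.float64(25.2)), (np.float64(-0.014), np.float64(-24.1), np.float64(25.2)), (np.float64(-0.01), np.float64(-27.4), np.float64(25.5)), (np.float64(-0.006), np.float64(-27.3), np.float64(25.5)), (np.float64(-0.002), np.float64(-27.2), np.float64(25.7)), (np.float64(0.002), np.float64(-27.4), np.float64(25.6)), (np.float64(0.006), np.float64(-27.4), np.float64(25.7)), (np.float64(0.01), np.float64(-27.1), np.float64(25.9)), (np.float64(0.014), np.float64(-26.2), np.float64(26.0)), (np.float64(0.018), np.float64(-23.8), np.float64(25.8)), (np.float64(0.022), np.float64(-23.9), np.float64(25.7)), (np.float64(0.026), np.float64(-23.7), np.float64(25.8)), (np.float64(0.03), np.float64(-23.9), np.float64(26.2))]
sv [(np.float64(-34.3), np.float64(35.4)), (np.float64(-34.1), np.float64(35.2)), (np.float64(-35.0), np.float64(34.8)), (np.float64(-34.9), np.float64(34.6)), (np.float64(-34.6), np.float64(35.1)), (np.float64(-34.6), np.float64(34.8)), (np.float64(-35.3), np.float64(34.4)), (np.float64(-35.2), np.float64(34.2))]
```

View pics/w5.png

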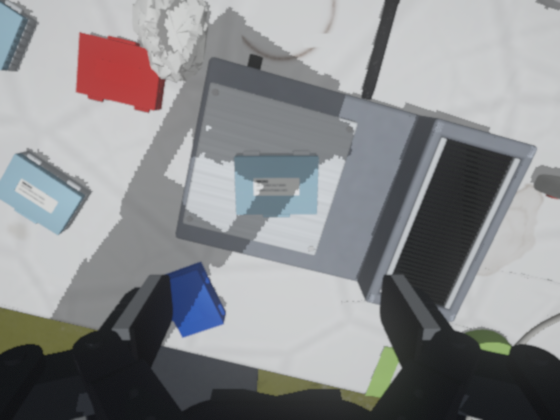

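```bash
python3 -m pendant '[{"tx":-0.016,"ty":-0.192,"tz":0.033,"rx":0,"ry":0,"rz":0.105,"grip":-1},{"tx":-0.047,"ty":-0.187,"tz":0.033,"rx":0,"ry":0,"rz":0.105,"grip":-1},{"tx":-0.077,"ty":-0.177,"tz":0.033,"rx":0,"ry":0,"rz":0.105,"grip":-1},{"tx":-0.105,"ty":-0.162,"tz":0.033,"rx":0,"ry":0,"rz":0.105,"grip":-1},{"tx":0,"ty":0,"tz":0,"rx":0,"ry":0,"rz":0,"grip":-1},{"tx":0,"ty":0,"tz":0,"rx":0,"ry":0,"rz":0,"grip":-1}]'
cat >> h.py <<'E'
def fit2(P,c,zt,th,R0=0.055):
    m=(np.hypot(P[...,0]-c[0],P[...,1]-c[1])<R0)&(np.abs(P[...,2]-zt)<0.008)
    z=np.median(P[m][:,2]); m&=np.abs(P[...,2]-z)<.003
    pts=P[m][:,:2]; ce=np.array(c,float)
    for it in range(8):
        a=np.radians(th);X=np.array([np.cos(a),np.sin(a)]);Y=np.array([-np.sin(a),np.cos(a)])
        u=(pts-ce)@X;v=(pts-ce)@Y
        L=[];S=[]
        e={k:[] for k in('u0','u1','v0','v1')}
        for lo in np.arange(-.033,.033,.003):
            k=(v>lo)&(v<lo+.003)
            if k.sum()<8: continue
            if abs(lo+.0015)>.017: e['u0'].append((lo,u[k].min()))
            e['u1'].append((lo,u[k].max()))
        for lo in np.arange(-.022,.022,.003):
            k=(u>lo)&(u<lo+.003)
            if k.sum()<8: continue
            e['v0'].append((lo,v[k].min())); e['v1'].append((lo,v[k].max()))
        f={k:np.polyfit(*np.array(x).T,1) for k,x in e.items()}
        res={k:np.median(np.array(x)[:,1]) for k,x in e.items()}
        sl=np.median([f['u0'][0],f['u1'][0],-f['v0'][0],-f['v1'][0]])
        th-=np.degrees(sl)*.7
        ce=ce+X*(res['u0']+res['u1'])/2+Y*(res['v0']+res['v1'])/2
    return ce.round(4),round(th,2),'LxW mm',((res['u1']-res['u0'])*1e3).round(1),((res['v1']-res['v0'])*1e3).round(1),'slopes deg',{k:np.degrees(x[0]).round(1) for k,x in f.items()},'z',z.round(4)
E
python3 - <<'E'
from h import *
import pickle
go(.4595,.189,.2,-21.4)
p=read_camera('wrist'); P=cloud(p,wristT(p));save(p,'w6.png')
print('A',fit2(P,(.4595,.189),.022,-21.4))
b,PB=pickle.load(open('base.pkl','rb')); print('base',fit2(PB,(.544,-.0275),.062,16))
E
```

```text
t: 13.82
ee_pos: [0.4617, 0.19, 0.2004]
tool_rot: [0.982, -0.189, 0.003, -0.0]
ft_force: [0.1, -0.5, 1.0]
opening: 0.0854
t 13.82 pos [0.4617 0.19   0.2004] yaw -21.74 tilt 0.3 open 0.0854 F [ 0.15 -0.51  1.  ] q6 2.1
 rot units [-0.001  -0.0032 -0.0038]  shift units now [-0.0057  0.0059  0.0013]  shift units after turn [-0.0057  0.0059  0.0013] mm 2.5
A (array([0.4609, 0.1885]), np.float64(-21.2), 'LxW mm', np.float64(49.8), np.float64(69.3), 'slopes deg', {'u0': np.float64(-0.4), 'u1': np.float64(-0.0), 'v0': np.float64(-0.1), 'v1': np.float64(-0.0)}, 'z', np.float64(0.0216))
base (array([ 0.5447, -0.0272]), np.float64(16.26), 'LxW mm', np.float64(49.7), np.float64(69.2), 'slopes deg', {'u0': np.float64(0.2), 'u1': np.float64(0.0), 'v0': np.float64(0.1), 'v1': np.float64(0.0)}, 'z', np.float64(0.0617))
```

View pics/w6.png

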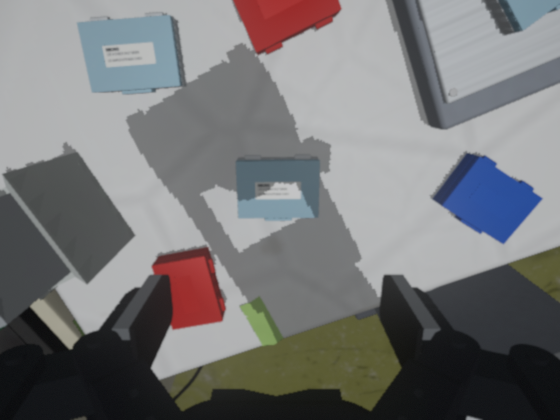

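```bash
python3 -m pendant '[{"tx":0,"ty":0.006,"tz":0,"rx":-0.001,"ry":-0.003,"rz":-0.005,"grip":-1},{"tx":0,"ty":0,"tz":0.18,"rx":0,"ry":0,"rz":0,"grip":-1},{"tx":0,"ty":0,"tz":0.18,"rx":0,"ry":0,"rz":0,"grip":-1},{"tx":0,"ty":0,"tz":0.05,"rx":0,"ry":0,"rz":0,"grip":-1},{"tx":0,"ty":0,"tz":0,"rx":0,"ry":0,"rz":0,"grip":-1}]'
python3 - <<'E'
from h import *
go(.4609,.1885,.022,-21.2)
p=read_camera('wrist'); P=cloud(p,wristT(p));save(p,'w7.png')
print('A',fit2(P,(.461,.1885),.022,-21.2))
E
```

```text
t: 14.5
ee_pos: [0.4674, 0.1832, 0.0782]
tool_rot: [0.982, -0.187, 0.004, -0.001]
ft_force: [-0.2, -0.6, 0.2]
opening: 0.0853
t 14.5 pos [0.4674 0.1832 0.0782] yaw -21.59 tilt 0.42 open 0.0853 F [-0.17 -0.63  0.23] q6 2.08
 rot units [-0.002  -0.0042 -0.0043]  shift units now [-0.0278 -0.0079  0.1873]  shift units after turn [-0.0265 -0.0087  0.1874] mm 56.9
A (array([0.4616, 0.1886]), np.float64(-21.2), 'LxW mm', np.float64(50.0), np.float64(69.8), 'slopes deg', {'u0': np.float64(-0.0), 'u1': np.float64(0.0), 'v0': np.float64(-0.1), 'v1': np.float64(0.2)}, 'z', np.float64(0.0223))
```

View pics/w7.png

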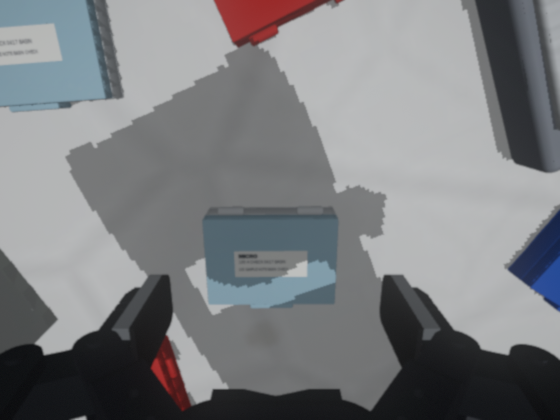

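```bash
python3 -m pendant '[{"tx":-0.026,"ty":-0.008,"tz":0,"rx":-0.002,"ry":-0.004,"rz":-0.004,"grip":-1},{"tx":0,"ty":0,"tz":0.06,"rx":0,"ry":0,"rz":0,"grip":-1},{"tx":0,"ty":0,"tz":0.04,"rx":0,"ry":0,"rz":0,"grip":-1},{"tx":0,"ty":0,"tz":0,"rx":0,"ry":0,"rz":0,"grip":-1}]'
python3 - <<'E'
from h import *
go(.4612,.1886,.021,-21.2)
E
```

```text
t: 15.05
ee_pos: [0.4642, 0.1895, 0.0511]
tool_rot: [0.983, -0.184, 0.004, -0.001]
ft_force: [0.4, -0.9, 0.3]
opening: 0.0853
t 15.05 pos [0.4642 0.1895 0.0511] yaw -21.16 tilt 0.5 open 0.0853 F [ 0.36 -0.88  0.34] q6 2.09
 rot units [-0.0027 -0.0048  0.0005]  shift units now [-0.0091  0.0067  0.1003]  shift units after turn [-0.0083  0.0063  0.1004] mm 30.3
```

```bash
python3 -m pendant '[{"tx":-0.009,"ty":0.007,"tz":0.02,"rx":-0.003,"ry":-0.005,"rz":0,"grip":-1},{"tx":-0.002,"ty":0,"tz":0.04,"rx":0,"ry":-0.001,"rz":0,"grip":-1},{"tx":0,"ty":0,"tz":0.035,"rx":0,"ry":0,"rz":0,"grip":-1},{"tx":0,"ty":0,"tz":0,"rx":0,"ry":0,"rz":0,"grip":-1}]'
python3 - <<'E'
from h import *
go(.4612,.1886,.021,-21.2)
E
```

```text
t: 15.55
ee_pos: [0.4599, 0.1886, 0.0203]
tool_rot: [0.983, -0.184, -0.002, 0.0]
ft_force: [0.0, -0.3, -0.0]
opening: 0.0854
t 15.55 pos [0.4599 0.1886 0.0203] yaw -21.15 tilt 0.19 open 0.0854 F [ 0.02 -0.35 -0.04] q6 2.09
 rot units [0.0008 0.002  0.0005]  shift units now [ 0.0039 -0.0016 -0.0024]  shift units after turn [ 0.0039 -0.0016 -0.0023] mm 1.5
```

```bash
python3 -m pendant '[{"tx":0.004,"ty":-0.002,"tz":-0.005,"rx":0.001,"ry":0.002,"rz":0,"grip":-1},{"tx":0,"ty":0,"tz":0,"rx":0,"ry":0,"rz":0,"grip":1},{"tx":0,"ty":0,"tz":0,"rx":0,"ry":0,"rz":0,"grip":1},{"tx":0,"ty":0,"tz":0,"rx":0,"ry":0,"rz":0,"grip":1},{"tx":0,"ty":0,"tz":0,"rx":0,"ry":0,"rz":0,"grip":1}]' 30
python3 - <<'E'
from h import *
go(.4612,.1886,.15,-21.2)
p=read_camera('wrist'); P=cloud(p,wristT(p));save(p,'w8.png')
E
```

```text
t: 16.18
ee_pos: [0.4621, 0.1888, 0.0226]
tool_rot: [0.983, -0.184, 0.001, -0.0]
ft_force: [-0.0, -0.4, -0.9]
opening: 0.0696
t 16.18 pos [0.4621 0.1888 0.0226] yaw -21.15 tilt 0.12 open 0.0696 F [-0.04 -0.38 -0.9 ] q6 2.09
 rot units [-0.0008 -0.001   0.0005]  shift units now [-0.0018  0.0013 -0.4245]  shift units after turn [-0.0025  0.0018 -0.4245] mm 127.4
```

View pics/w8.png

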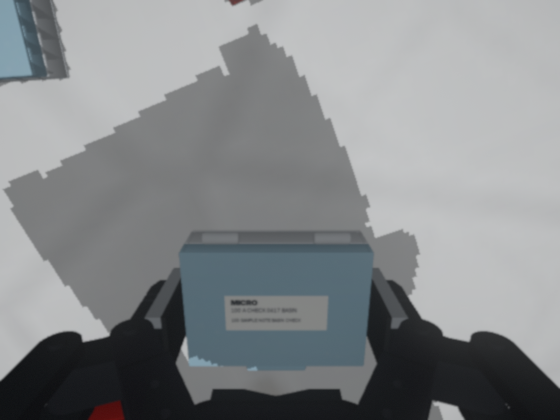

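Case A is gripped at an opening of 69.6 mm, across the plain walls. I'll lift it and carry it over the base.

```bash
python3 -m pendant '[{"tx":0,"ty":0,"tz":-0.15,"rx":-0.001,"ry":-0.001,"rz":0,"grip":1},{"tx":0,"ty":0,"tz":-0.18,"rx":0,"ry":0,"rz":0,"grip":1},{"tx":0,"ty":0,"tz":-0.1,"rx":0,"ry":0,"rz":0,"grip":1},{"tx":0.129,"ty":0.143,"tz":0,"rx":0,"ry":0,"rz":-0.104,"grip":1},{"tx":0.104,"ty":0.162,"tz":0,"rx":0,"ry":0,"rz":-0.104,"grip":1},{"tx":0.077,"ty":0.177,"tz":0,"rx":0,"ry":0,"rz":-0.104,"grip":1},{"tx":0.047,"ty":0.187,"tz":0,"rx":0,"ry":0,"rz":-0.104,"grip":1},{"tx":0,"ty":0,"tz":0,"rx":0,"ry":0,"rz":0,"grip":1},{"tx":0,"ty":0,"tz":0,"rx":0,"ry":0,"rz":0,"grip":1}]'
python3 - <<'E'
from h import *
go(.5455,-.0270,.12,16.26)
p=read_camera('wrist'); P=cloud(p,wristT(p));save(p,'w9.png')
o,pp,M,yw=pose()
# held case top in tool frame
T=np.array(p['mount']); Pt=cloud(p,T)
m=(np.abs(Pt[...,0])<.045)&(np.abs(Pt[...,1])<.05)&(np.abs(Pt[...,2]+0.0)<.012)
zz=np.median(Pt[m][:,2]);print('held top z tool',zz, m.sum())
print(fit2(Pt*[1,1,1],(0,0),zz,0,.06))
E
```

```text
t: 17.35
ee_pos: [0.5474, -0.0312, 0.1558]
tool_rot: [0.988, 0.151, 0.0, 0.001]
ft_force: [-0.8, -0.4, -0.7]
opening: 0.0695
t 17.35 pos [ 0.5474 -0.0312  0.1558] yaw 17.42 tilt 0.07 open 0.0695 F [-0.81 -0.37 -0.71] q6 0.99
 rot units [ 0.0008 -0.0002  0.0129]  shift units now [-0.002  -0.0155  0.1193]  shift units after turn [-0.0023 -0.0153  0.1194] mm 36.1
held top z tool 0.0006253751124437323 27276
(array([-0.0013,  0.0006]), np.float64(0.05), 'LxW mm', np.float64(50.9), np.float64(70.2), 'slopes deg', {'u0': np.float64(0.1), 'u1': np.float64(-0.1), 'v0': np.float64(-6.4), 'v1': np.float64(6.3)}, 'z', np.float64(0.0006))
```

View pics/w9.png

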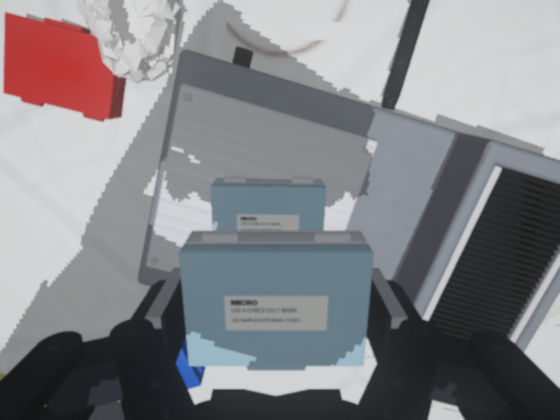

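```bash
python3 -m pendant '[{"tx":-0.001,"ty":-0.015,"tz":0,"rx":0.001,"ry":0,"rz":0.013,"grip":1},{"tx":0,"ty":0,"tz":0.08,"rx":0,"ry":0,"rz":0,"grip":1},{"tx":0,"ty":0,"tz":0.08,"rx":0,"ry":0,"rz":0,"grip":1},{"tx":0,"ty":0,"tz":0,"rx":0,"ry":0,"rz":0,"grip":1},{"tx":0,"ty":0,"tz":0,"rx":0,"ry":0,"rz":0,"grip":1}]'
python3 - <<'E'
from h import *
go(.5458,-.0269,.0855,16.26)
p=read_camera('wrist'); save(p,'w10.png')
E
```

```text
t: 18.02
ee_pos: [0.5447, -0.0202, 0.1082]
tool_rot: [0.99, 0.143, 0.001, -0.0]
ft_force: [-0.4, -0.2, -0.7]
opening: 0.0698
t 18.02 pos [ 0.5447 -0.0202  0.1082] yaw 16.4 tilt 0.08 open 0.0698 F [-0.37 -0.19 -0.69] q6 1.03
 rot units [-0.0002 -0.0009  0.0016]  shift units now [-0.003   0.0225  0.0757]  shift units after turn [-0.0029  0.0225  0.0757] mm 23.7
```

View pics/w10.png

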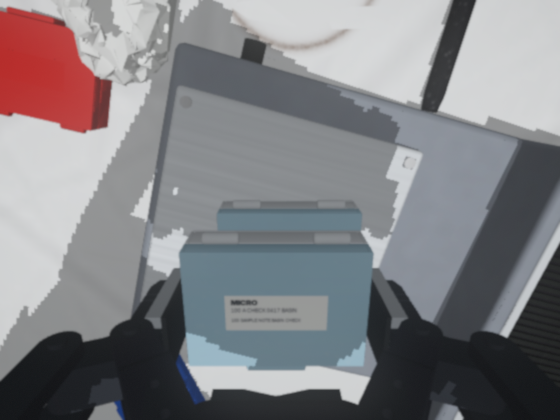

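```bash
python3 -m pendant '[{"tx":-0.002,"ty":0.021,"tz":0,"rx":0,"ry":-0.001,"rz":0.001,"grip":1},{"tx":0,"ty":0,"tz":0.02,"rx":0,"ry":0,"rz":0,"grip":1},{"tx":0,"ty":0,"tz":0.02,"rx":0,"ry":0,"rz":0,"grip":1},{"tx":0,"ty":0,"tz":0,"rx":0,"ry":0,"rz":0,"grip":1}]'
python3 - <<'E'
from h import *
go(.5458,-.0269,.085,16.26)
E
```

```text
t: 18.58
ee_pos: [0.5471, -0.0272, 0.0974]
tool_rot: [0.99, 0.142, 0.001, 0.0]
ft_force: [-0.2, -0.1, -0.7]
opening: 0.0696
t 18.57 pos [ 0.5471 -0.0272  0.0974] yaw 16.28 tilt 0.16 open 0.0696 F [-0.2  -0.07 -0.69] q6 1.02
 rot units [ 0.0008 -0.0016  0.0002]  shift units now [-0.004  -0.0022  0.0412]  shift units after turn [-0.0039 -0.0022  0.0412] mm 12.4
```

```bash
python3 -m pendant '[{"tx":-0.004,"ty":-0.002,"tz":0.01,"rx":0.001,"ry":-0.002,"rz":0,"grip":1},{"tx":0,"ty":0,"tz":0.015,"rx":0,"ry":0,"rz":0,"grip":1},{"tx":0,"ty":0,"tz":0,"rx":0,"ry":0,"rz":0,"grip":1}]'
python3 - <<'E'
from h import *
go(.5458,-.0269,.085,16.26)
p=read_camera('wrist'); save(p,'w11.png')
E
```

```text
t: 18.95
ee_pos: [0.5455, -0.0269, 0.0891]
tool_rot: [0.99, 0.142, -0.001, -0.0]
ft_force: [0.6, 0.3, -1.5]
opening: 0.07
t 18.95 pos [ 0.5455 -0.0269  0.0891] yaw 16.27 tilt 0.09 open 0.07 F [ 0.64  0.3  -1.46] q6 1.02
 rot units [-0.0004  0.0009  0.0001]  shift units now [0.0009 0.0002 0.0137]  shift units after turn [0.0009 0.0002 0.0137] mm 4.1
```

View pics/w11.png

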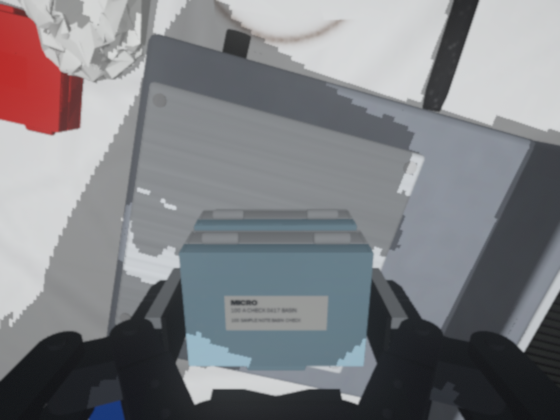

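```bash
python3 -m pendant '[{"tx":0.001,"ty":0,"tz":0.009,"rx":0,"ry":0.001,"rz":0,"grip":1},{"tx":0,"ty":0,"tz":0,"rx":0,"ry":0,"rz":0,"grip":1}]'
python3 -m pendant '[{"tx":0,"ty":0,"tz":0.003,"rx":0,"ry":0,"rz":0,"grip":1}]'
python3 - <<'E'
from h import *
go(.5458,-.0269,.0846,16.26)
E
```

```text
t: 19.25
ee_pos: [0.5461, -0.0269, 0.0866]
tool_rot: [0.99, 0.142, 0.0, -0.0]
ft_force: [0.5, 0.4, -1.1]
opening: 0.0697
t: 19.38
ee_pos: [0.5463, -0.0269, 0.0858]
tool_rot: [0.99, 0.142, 0.001, -0.0]
ft_force: [-0.3, -0.4, 0.5]
opening: 0.0698
t 19.38 pos [ 0.5463 -0.0269  0.0858] yaw 16.27 tilt 0.07 open 0.0698 F [-0.3  -0.39  0.48] q6 1.02
 rot units [-0.0001 -0.0008  0.0001]  shift units now [-0.0015 -0.0004  0.004 ]  shift units after turn [-0.0015 -0.0004  0.004 ] mm 1.3
```

```bash
python3 -m pendant '[{"tx":-0.002,"ty":0,"tz":0.003,"rx":0,"ry":-0.001,"rz":0,"grip":1}]'
python3 -m pendant '[{"tx":0,"ty":0,"tz":0.002,"rx":0,"ry":0,"rz":0,"grip":1}]'
python3 - <<'E'
from h import *
go(.5458,-.0269,.0846,16.26)
E
```

```text
t: 19.5
ee_pos: [0.5457, -0.0271, 0.0849]
tool_rot: [0.99, 0.142, -0.0, -0.0]
ft_force: [0.4, 0.5, -0.6]
opening: 0.0698
t: 19.62
ee_pos: [0.5456, -0.0271, 0.0846]
tool_rot: [0.99, 0.142, -0.0, -0.0]
ft_force: [-2.9, -0.2, 5.7]
opening: 0.0695
t 19.62 pos [ 0.5456 -0.0271  0.0846] yaw 16.28 tilt 0.04 open 0.0695 F [-2.93 -0.16  5.67] q6 1.02
 rot units [-0.0002  0.0004  0.0002]  shift units now [ 0.0006 -0.0004 -0.    ]  shift units after turn [ 0.0006 -0.0004 -0.    ] mm 0.2
```

Contact came at the expected height with 5.7 N. I'll release and rise to check.

```bash
python3 -m pendant '[{"tx":0,"ty":0,"tz":0,"rx":0,"ry":0,"rz":0,"grip":-1},{"tx":0,"ty":0,"tz":0,"rx":0,"ry":0,"rz":0,"grip":-1},{"tx":0,"ty":0,"tz":0,"rx":0,"ry":0,"rz":0,"grip":-1}]'
python3 -m pendant '[{"tx":0,"ty":0,"tz":-0.1,"rx":0,"ry":0,"rz":0,"grip":-1},{"tx":0,"ty":0,"tz":-0.2,"rx":0,"ry":0,"rz":0,"grip":-1},{"tx":0,"ty":0,"tz":-0.2,"rx":0,"ry":0,"rz":0,"grip":-1},{"tx":0,"ty":0,"tz":-0.1,"rx":0,"ry":0,"rz":0,"grip":-1},{"tx":0,"ty":0,"tz":0,"rx":0,"ry":0,"rz":0,"grip":-1},{"tx":0,"ty":0,"tz":0,"rx":0,"ry":0,"rz":0,"grip":-1}]'
python3 - <<'E'
from h import *
go(.5458,-.0269,.26,16.26)
p=read_camera('wrist'); P=cloud(p,wristT(p));save(p,'w12.png')
print(fit2(P,(.545,-.027),.084,16.2))
for n in('scene','side'):
    p=read_camera(n);P=cloud(p)
    try: print(n,fit2(P,(.545,-.027),.085,16.2))
    except Exception as e: print(e)
    im=p['pixels'][170:270,200:360]; cv2.imwrite(f'pics/{n}3.png',cv2.cvtColor(cv2.resize(im,None,fx=5,fy=5,interpolation=cv2.INTER_CUBIC),cv2.COLOR_RGB2BGR))
E
```

```text
t: 20.0
ee_pos: [0.546, -0.0272, 0.0848]
tool_rot: [0.99, 0.142, 0.0, 0.0]
ft_force: [0.4, -1.1, -0.5]
opening: 0.0856
t: 20.75
ee_pos: [0.5449, -0.0269, 0.268]
tool_rot: [0.99, 0.141, -0.001, -0.001]
ft_force: [0.2, -0.0, -0.0]
opening: 0.0854
t 20.75 pos [ 0.5449 -0.0269  0.268 ] yaw 16.26 tilt 0.18 open 0.0854 F [ 0.17 -0.03 -0.03] q6 1.02
 rot units [-0.001   0.0017  0.    ]  shift units now [0.0031 0.0008 0.0267]  shift units after turn [0.003  0.0008 0.0267] mm 8.1
(array([ 0.5444, -0.0279]), np.float64(16.38), 'LxW mm', np.float64(50.0), np.float64(69.2), 'slopes deg', {'u0': np.float64(-0.0), 'u1': np.float64(0.2), 'v0': np.float64(0.3), 'v1': np.float64(-0.0)}, 'z', np.float64(0.0839))
scene (array([ 0.5445, -0.0277]), np.float64(16.08), 'LxW mm', np.float64(45.8), np.float64(68.0), 'slopes deg', {'u0': np.float64(0.8), 'u1': np.float64(-0.5), 'v0': np.float64(0.6), 'v1': np.float64(-0.5)}, 'z', np.float64(0.0863))
side (array([ 0.5433, -0.0248]), np.float64(15.88), 'LxW mm', np.float64(45.4), np.float64(68.7), 'slopes deg', {'u0': np.float64(-0.1), 'u1': np.float64(0.4), 'v0': np.float64(0.3), 'v1': np.float64(-0.6)}, 'z', np.float64(0.0848))
```

View pics/w12.png

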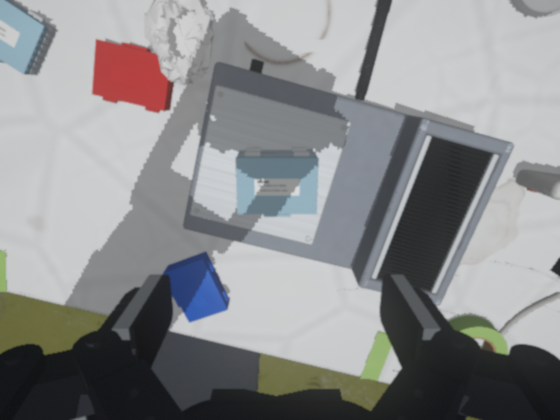

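View pics/side3.png

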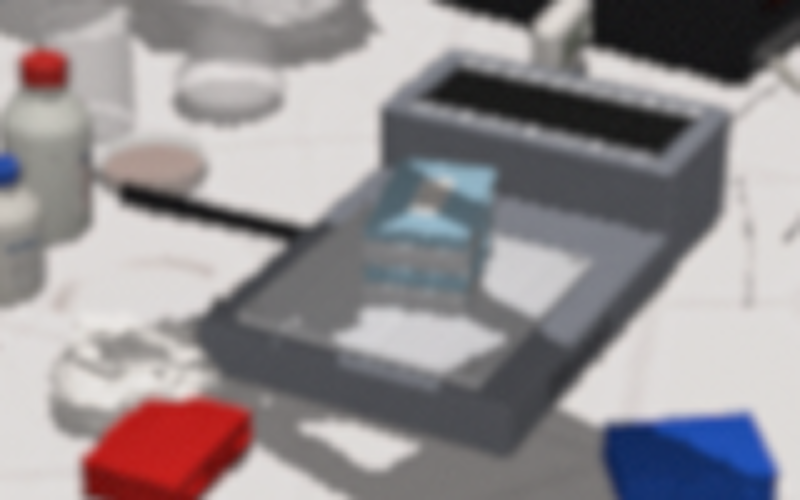

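View pics/scene3.png

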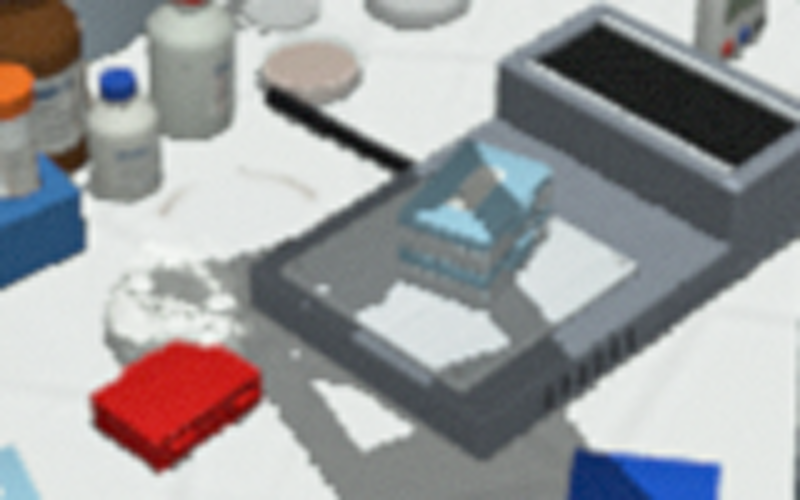

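The first case sits at (0.5444, -0.0279), yaw 16.4°, top at z 0.084. That is within 0.8 mm of the base. Now case B.

```bash
python3 -m pendant '[{"tx":0.087,"ty":-0.169,"tz":0.04,"rx":-0.001,"ry":0.002,"rz":0.094,"grip":-1},{"tx":0.061,"ty":-0.18,"tz":0.045,"rx":0,"ry":0,"rz":0.094,"grip":-1},{"tx":0.034,"ty":-0.187,"tz":0.045,"rx":0,"ry":0,"rz":0.094,"grip":-1},{"tx":0.007,"ty":-0.19,"tz":0.045,"rx":0,"ry":0,"rz":0.094,"grip":-1},{"tx":-0.022,"ty":-0.189,"tz":0.045,"rx":0,"ry":0,"rz":0,"grip":-1},{"tx":0,"ty":0,"tz":0,"rx":0,"ry":0,"rz":0,"grip":-1},{"tx":0,"ty":0,"tz":0,"rx":0,"ry":0,"rz":0,"grip":-1}]'
python3 - <<'E'
from h import *
go(.601,.253,.2,-17.5)
p=read_camera('wrist'); P=cloud(p,wristT(p));save(p,'w13.png')
print('B',fit2(P,(.601,.253),.022,-17.5))
E
```

```text
t: 21.78
ee_pos: [0.5994, 0.2584, 0.1874]
tool_rot: [0.986, -0.164, -0.008, 0.003]
ft_force: [0.7, -0.3, 0.9]
opening: 0.0854
t 21.77 pos [0.5994 0.2584 0.1874] yaw -18.94 tilt 0.97 open 0.0854 F [ 0.69 -0.33  0.86] q6 2.13
 rot units [ 0.0054  0.0093 -0.0159]  shift units now [ 0.0103  0.0156 -0.0422]  shift units after turn [ 0.0105  0.0155 -0.0422] mm 13.8
B (array([0.6013, 0.2541]), np.float64(-17.71), 'LxW mm', np.float64(49.6), np.float64(69.2), 'slopes deg', {'u0': np.float64(0.5), 'u1': np.float64(-0.0), 'v0': np.float64(-0.0), 'v1': np.float64(0.1)}, 'z', np.float64(0.0216))
```

View pics/w13.png

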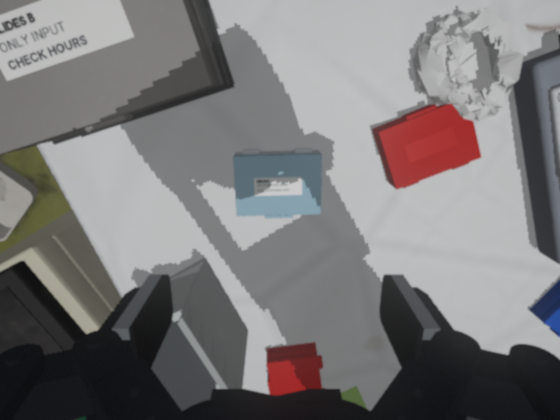

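Run:
```python
from h import *
import pickle
p=read_camera('wrist'); P=cloud(p,wristT(p)); D=pickle.load(open('d.pkl','rb'))
o,pp,M,y=pose()
for nm,Q in (('wrist',P),('scene',cloud(D['scene'])),('side',cloud(D['side']))):
    m=(Q[...,2]>.06)&(Q[...,2]<.2)&(np.hypot(Q[...,0]-.601,Q[...,1]-.254)<.25)
    if nm=='wrist': m[250:]=False
    q=Q[m]
    a=np.radians(-17.7);X=np.array([np.cos(a),np.sin(a)]);Y=np.array([np.sin(a),-np.cos(a)])
    d=q[:,:2]-[.6013,.2541]; tx=d@X;ty=d@Y
    for lab,c in (('tcp',(0,0)),('cam+',(.078,0)),('cam-',(-.078,0))):
        r=np.hypot(tx-c[0],ty-c[1]);i=np.argsort(r)[:400:133]; print(nm,lab,[(r[k].round(3),tx[k].round(3),ty[k].round(3),q[k,2].round(3)) for k in i])
```

```text
wrist tcp [(np.float64(0.083), np.float64(0.077), np.float64(-0.03), np.float64(0.068)), (np.float64(0.086), np.float64(0.078), np.float64(-0.037), np.float64(0.098)), (np.float64(0.087), np.float64(0.08), np.float64(-0.033), np.float64(0.112)), (np.float64(0.088), np.float64(0.075), np.float64(-0.046), np.float64(0.112))]
wrist cam+ [(np.float64(0.03), np.float64(0.077), np.float64(-0.03), np.float64(0.068)), (np.float64(0.033), np.float64(0.081), np.float64(-0.033), np.float64(0.088)), (np.float64(0.035), np.float64(0.078), np.float64(-0.035), np.float64(0.104)), (np.float64(0.036), np.float64(0.088), np.float64(-0.034), np.float64(0.064))]
wrist cam- [(np.float64(0.157), np.float64(0.073), np.float64(-0.045), np.float64(0.066)), (np.float64(0.159), np.float64(0.07), np.float64(-0.059), np.float64(0.063)), (np.float64(0.16), np.float64(0.074), np.float64(-0.049), np.float64(0.11)), (np.float64(0.16), np.float64(0.069), np.float64(-0.064), np.float64(0.063))]
scene tcp [(np.float64(0.082), np.float64(0.075), np.float64(-0.033), np.float64(0.07)), (np.float64(0.089), np.float64(0.071
[... 1136 characters left out ...]
6), np.float64(-0.076), np.float64(0.082))]
side cam+ [(np.float64(0.032), np.float64(0.077), np.float64(-0.032), np.float64(0.066)), (np.float64(0.048), np.float64(0.074), np.float64(-0.048), np.float64(0.099)), (np.float64(0.058), np.float64(0.07), np.float64(-0.058), np.float64(0.093)), (np.float64(0.067), np.float64(0.068), np.float64(-0.066), np.float64(0.096))]
side cam- [(np.float64(0.071), np.float64(-0.134), np.float64(-0.043), np.float64(0.091)), (np.float64(0.086), np.float64(-0.155), np.float64(-0.038), np.float64(0.064)), (np.float64(0.099), np.float64(-0.134), np.float64(-0.081), np.float64(0.161)), (np.float64(0.103), np.float64(-0.131), np.float64(-0.089), np.float64(0.161))]
```

Run:
```python
from h import *
for n in('scene','side'):
    p=read_camera(n); V=np.array(p['view']);K=np.array(p['mtx'])
    c=V@np.array([.6,.256,.25,1]);u=K[0,0]*c[0]/-c[2]+K[0,2];v=K[1,1]*-c[1]/-c[2]+K[1,2]
    print(n,u,v); u=int(np.clip(u,80,480));v=int(np.clip(v,90,330))
    im=p['pixels'][v-90:v+90,u-80:u+80]; cv2.imwrite(f'pics/{n}4.png',cv2.cvtColor(cv2.resize(im,None,fx=3.3,fy=3.3,interpolation=cv2.INTER_CUBIC),cv2.COLOR_RGB2BGR))
```

```text
scene 176.39849735985217 190.8546945121368
side 187.18478852437997 185.2494102265245
```

View pics/scene4.png

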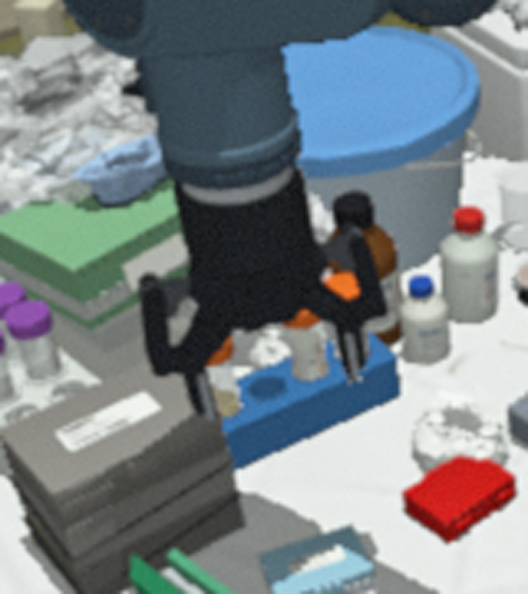

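View pics/side4.png

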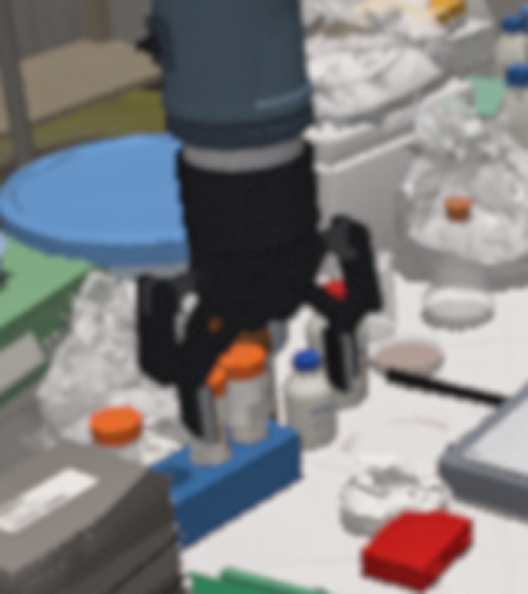

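No camera body protrudes, so the approach is clear of the dark boxes. I'll descend on B.

```bash
python3 -m pendant '[{"tx":0.01,"ty":0.011,"tz":0.02,"rx":0.005,"ry":0.009,"rz":-0.014,"grip":-1},{"tx":0,"ty":0,"tz":0.08,"rx":0,"ry":0,"rz":0,"grip":-1},{"tx":0,"ty":0,"tz":0.08,"rx":0,"ry":0,"rz":0,"grip":-1},{"tx":0,"ty":0,"tz":0.08,"rx":0,"ry":0,"rz":0,"grip":-1},{"tx":0,"ty":0,"tz":0.05,"rx":0,"ry":0,"rz":0,"grip":-1},{"tx":0,"ty":0,"tz":0,"rx":0,"ry":0,"rz":0,"grip":-1},{"tx":0,"ty":0,"tz":0,"rx":0,"ry":0,"rz":0,"grip":-1}]'
python3 - <<'E'
from h import *
go(.6013,.2541,.022,-17.7)
p=read_camera('wrist'); P=cloud(p,wristT(p));save(p,'w14.png')
print('B',fit2(P,(.6013,.254),.022,-17.5))
E
```

```text
t: 22.85
ee_pos: [0.6058, 0.2472, 0.0971]
tool_rot: [0.988, -0.156, 0.006, -0.002]
ft_force: [-0.0, 0.5, 0.4]
opening: 0.0851
t 22.85 pos [0.6058 0.2472 0.0971] yaw -17.92 tilt 0.73 open 0.0851 F [-0.03  0.52  0.43] q6 2.09
 rot units [-0.0034 -0.0073 -0.0024]  shift units now [-0.0243 -0.016   0.2502]  shift units after turn [-0.0213 -0.0174  0.2503] mm 75.6
B (array([0.6016, 0.254 ]), np.float64(-17.7), 'LxW mm', np.float64(49.8), np.float64(69.5), 'slopes deg', {'u0': np.float64(0.1), 'u1': np.float64(-0.1), 'v0': np.float64(-0.1), 'v1': np.float64(0.2)}, 'z', np.float64(0.0217))
```

```bash
python3 -m pendant '[{"tx":-0.022,"ty":-0.017,"tz":0,"rx":-0.003,"ry":-0.007,"rz":-0.002,"grip":-1},{"tx":0,"ty":0,"tz":0,"rx":0,"ry":0,"rz":0,"grip":-1},{"tx":0,"ty":0,"tz":0.06,"rx":0,"ry":0,"rz":0,"grip":-1},{"tx":0,"ty":0,"tz":0.06,"rx":0,"ry":0,"rz":0,"grip":-1},{"tx":0,"ty":0,"tz":0.03,"rx":0,"ry":0,"rz":0,"grip":-1},{"tx":0,"ty":0,"tz":0,"rx":0,"ry":0,"rz":0,"grip":-1}]'
python3 - <<'E'
from h import *
go(.6015,.254,.022,-17.7)
E
```

```text
t: 23.65
ee_pos: [0.6009, 0.255, 0.0496]
tool_rot: [0.988, -0.154, 0.0, -0.0]
ft_force: [-0.1, -0.1, 0.4]
opening: 0.0852
t 23.65 pos [0.6009 0.255  0.0496] yaw -17.68 tilt 0.06 open 0.0852 F [-0.1  -0.1   0.42] q6 2.1
 rot units [-0.0005 -0.0004  0.0003]  shift units now [0.0029 0.0028 0.0919]  shift units after turn [0.0029 0.0027 0.0919] mm 27.6
```

```bash
python3 -m pendant '[{"tx":0.003,"ty":0.003,"tz":0.01,"rx":0,"ry":0,"rz":0,"grip":-1},{"tx":0,"ty":0,"tz":0.04,"rx":0,"ry":0,"rz":0,"grip":-1},{"tx":0,"ty":0,"tz":0.03,"rx":0,"ry":0,"rz":0,"grip":-1},{"tx":0,"ty":0,"tz":0,"rx":0,"ry":0,"rz":0,"grip":-1},{"tx":0,"ty":0,"tz":0,"rx":0,"ry":0,"rz":0,"grip":-1}]'
python3 - <<'E'
from h import *
go(.6015,.254,.022,-17.7)
E
```

```text
t: 24.28
ee_pos: [0.6022, 0.2538, 0.0243]
tool_rot: [0.988, -0.154, 0.001, -0.001]
ft_force: [-1.5, 0.8, 0.5]
opening: 0.0853
t 24.27 pos [0.6022 0.2538 0.0243] yaw -17.69 tilt 0.12 open 0.0853 F [-1.51  0.85  0.51] q6 2.1
 rot units [-0.0009 -0.0009  0.0001]  shift units now [-0.0023  0.      0.0078]  shift units after turn [-0.0023  0.      0.0078] mm 2.4
```

```bash
python3 -m pendant '[{"tx":-0.002,"ty":0,"tz":0.006,"rx":-0.001,"ry":-0.001,"rz":0,"grip":-1},{"tx":0,"ty":0,"tz":0,"rx":0,"ry":0,"rz":0,"grip":1},{"tx":0,"ty":0,"tz":0,"rx":0,"ry":0,"rz":0,"grip":1},{"tx":0,"ty":0,"tz":0,"rx":0,"ry":0,"rz":0,"grip":1},{"tx":0,"ty":0,"tz":0,"rx":0,"ry":0,"rz":0,"grip":1}]' 30
python3 - <<'E'
from h import *
go(.6015,.254,.022,-17.7)
E
```

```text
t: 24.9
ee_pos: [0.602, 0.2542, 0.0232]
tool_rot: [0.988, -0.154, 0.0, -0.0]
ft_force: [-0.8, -0.3, -1.1]
opening: 0.0698
t 24.9 pos [0.602  0.2542 0.0232] yaw -17.68 tilt 0.05 open 0.0698 F [-0.76 -0.32 -1.12] q6 2.1
 rot units [-0.0002 -0.0006  0.0002]  shift units now [-0.0014  0.0011  0.0042]  shift units after turn [-0.0014  0.0011  0.0042] mm 1.4
```

```bash
python3 -m pendant '[{"tx":0,"ty":0,"tz":-0.12,"rx":0,"ry":-0.001,"rz":0,"grip":1},{"tx":0,"ty":0,"tz":-0.18,"rx":0,"ry":0,"rz":0,"grip":1},{"tx":0,"ty":0,"tz":-0.18,"rx":0,"ry":0,"rz":0,"grip":1},{"tx":0.021,"ty":0.189,"tz":0,"rx":0,"ry":0,"rz":-0.094,"grip":1},{"tx":-0.008,"ty":0.19,"tz":0,"rx":0,"ry":0,"rz":-0.094,"grip":1},{"tx":-0.035,"ty":0.187,"tz":0,"rx":0,"ry":0,"rz":-0.094,"grip":1},{"tx":-0.062,"ty":0.18,"tz":0,"rx":0,"ry":0,"rz":-0.094,"grip":1},{"tx":-0.089,"ty":0.168,"tz":0,"rx":0,"ry":0,"rz":0,"grip":1},{"tx":0,"ty":0,"tz":0,"rx":0,"ry":0,"rz":0,"grip":1},{"tx":0,"ty":0,"tz":0,"rx":0,"ry":0,"rz":0,"grip":1}]'
python3 - <<'E'
from h import *
go(.5454,-.0272,.125,16.3)
p=read_camera('wrist'); save(p,'w15.png')
T=np.array(p['mount']); Pt=cloud(p,T)
m=(np.abs(Pt[...,0])<.045)&(np.abs(Pt[...,1])<.05)&(np.abs(Pt[...,2]+0.0)<.012)
zz=np.median(Pt[m][:,2]);print('held top z tool',zz)
print(fit2(Pt,(0,0),zz,0,.06))
E
```

```text
t: 26.15
ee_pos: [0.5466, -0.0336, 0.1727]
tool_rot: [0.989, 0.151, 0.001, 0.001]
ft_force: [0.4, 0.2, -0.4]
opening: 0.0696
t 26.15 pos [ 0.5466 -0.0336  0.1727] yaw 17.36 tilt 0.18 open 0.0696 F [ 0.44  0.18 -0.39] q6 0.99
 rot units [ 0.0013 -0.0015  0.0118]  shift units now [ 0.0022 -0.022   0.1588]  shift units after turn [ 0.0022 -0.0217  0.1588] mm 48.1
held top z tool 0.0015509439285273235
(array([-0.0008,  0.0006]), np.float64(0.16), 'LxW mm', np.float64(50.4), np.float64(70.2), 'slopes deg', {'u0': np.float64(0.0), 'u1': np.float64(-0.0), 'v0': np.float64(-6.4), 'v1': np.float64(6.1)}, 'z', np.float64(0.0016))
```

View pics/w15.png

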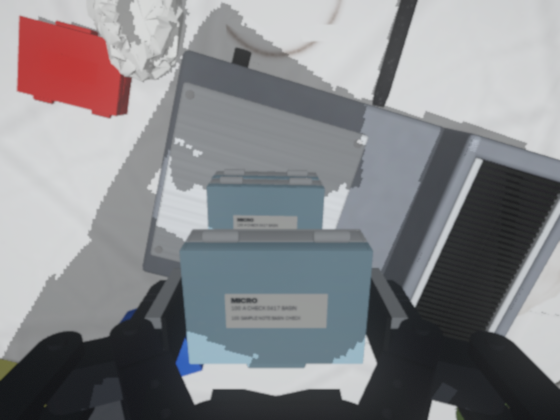

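```bash
python3 -m pendant '[{"tx":0.002,"ty":-0.015,"tz":0,"rx":0.001,"ry":-0.001,"rz":0.011,"grip":1},{"tx":0,"ty":0,"tz":0,"rx":0,"ry":0,"rz":0,"grip":1},{"tx":0,"ty":0,"tz":0.08,"rx":0,"ry":0,"rz":0,"grip":1},{"tx":0,"ty":0,"tz":0.07,"rx":0,"ry":0,"rz":0,"grip":1},{"tx":0,"ty":0,"tz":0,"rx":0,"ry":0,"rz":0,"grip":1},{"tx":0,"ty":0,"tz":0,"rx":0,"ry":0,"rz":0,"grip":1}]'
python3 - <<'E'
from h import *
go(.5452,-.0272,.1075,16.3)
E
```

```text
t: 26.95
ee_pos: [0.5473, -0.0228, 0.1275]
tool_rot: [0.989, 0.147, 0.001, 0.0]
ft_force: [0.7, -0.4, -0.2]
opening: 0.0695
t 26.95 pos [ 0.5473 -0.0228  0.1275] yaw 16.86 tilt 0.13 open 0.0695 F [ 0.69 -0.44 -0.24] q6 1.02
 rot units [ 0.0006 -0.0013  0.0063]  shift units now [-0.0111  0.0118  0.0668]  shift units after turn [-0.0109  0.012   0.0668] mm 20.6
```

```bash
python3 -m pendant '[{"tx":-0.011,"ty":0.011,"tz":0,"rx":0.001,"ry":-0.001,"rz":0.006,"grip":1},{"tx":0,"ty":0,"tz":0,"rx":0,"ry":0,"rz":0,"grip":1},{"tx":0,"ty":0,"tz":0.02,"rx":0,"ry":0,"rz":0,"grip":1},{"tx":0,"ty":0,"tz":0.02,"rx":0,"ry":0,"rz":0,"grip":1},{"tx":0,"ty":0,"tz":0,"rx":0,"ry":0,"rz":0,"grip":1}]'
python3 - <<'E'
from h import *
go(.5452,-.0272,.1075,16.3)
p=read_camera('wrist'); save(p,'w16.png')
E
```

```text
t: 27.58
ee_pos: [0.5462, -0.0275, 0.1169]
tool_rot: [0.99, 0.142, 0.002, 0.0]
ft_force: [0.6, -0.3, -0.8]
opening: 0.07
t 27.57 pos [ 0.5462 -0.0275  0.1169] yaw 16.29 tilt 0.2 open 0.07 F [ 0.56 -0.28 -0.76] q6 1.02
 rot units [ 0.0007 -0.0021 -0.0002]  shift units now [-0.0031 -0.0019  0.0314]  shift units after turn [-0.003  -0.0019  0.0314] mm 9.5
```

View pics/w16.png

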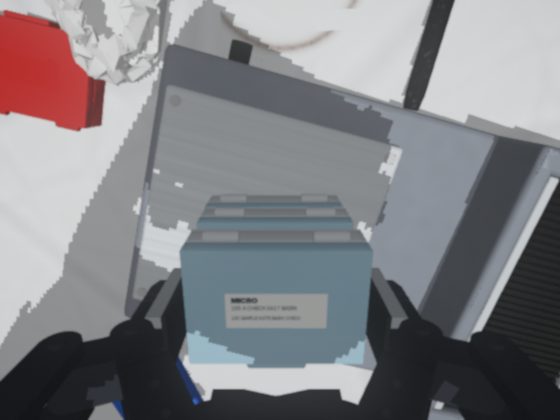

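```bash
python3 -m pendant '[{"tx":-0.003,"ty":-0.002,"tz":0.008,"rx":0.001,"ry":-0.002,"rz":0,"grip":1},{"tx":0,"ty":0,"tz":0.008,"rx":0,"ry":0,"rz":0,"grip":1},{"tx":0,"ty":0,"tz":0,"rx":0,"ry":0,"rz":0,"grip":1}]'
python3 - <<'E'
from h import *
go(.5452,-.0272,.1075,16.3)
E
```

```text
t: 28.0
ee_pos: [0.5453, -0.0272, 0.112]
tool_rot: [0.99, 0.142, 0.0, -0.0]
ft_force: [-0.2, -0.0, -0.6]
opening: 0.07
t 28.0 pos [ 0.5453 -0.0272  0.112 ] yaw 16.29 tilt 0.03 open 0.07 F [-0.21 -0.04 -0.64] q6 1.02
 rot units [-0.0002 -0.0002 -0.0001]  shift units now [-0.0005 -0.      0.0151]  shift units after turn [-0.0005 -0.      0.0151] mm 4.5
```

```bash
python3 -m pendant '[{"tx":0,"ty":0,"tz":0.01,"rx":0,"ry":0,"rz":0,"grip":1},{"tx":0,"ty":0,"tz":0,"rx":0,"ry":0,"rz":0,"grip":1}]'
python3 -m pendant '[{"tx":0,"ty":0,"tz":0.002,"rx":0,"ry":0,"rz":0,"grip":1}]'
python3 - <<'E'
from h import *
go(.5452,-.0272,.1075,16.3)
E
```

```text
t: 28.25
ee_pos: [0.5454, -0.0272, 0.1089]
tool_rot: [0.99, 0.142, 0.0, -0.0]
ft_force: [-0.4, -0.0, -0.6]
opening: 0.0695
t: 28.38
ee_pos: [0.5455, -0.0272, 0.1083]
tool_rot: [0.99, 0.142, 0.0, -0.0]
ft_force: [0.1, -0.3, -0.5]
opening: 0.0696
t 28.38 pos [ 0.5455 -0.0272  0.1083] yaw 16.3 tilt 0.04 open 0.0696 F [ 0.09 -0.33 -0.55] q6 1.02
 rot units [-0.0001 -0.0004 -0.    ]  shift units now [-0.0009 -0.0001  0.0028]  shift units after turn [-0.0009 -0.0001  0.0028] mm 0.9
```

```bash
python3 -m pendant '[{"tx":-0.001,"ty":0,"tz":0.002,"rx":0,"ry":0,"rz":0,"grip":1}]'
python3 -m pendant '[{"tx":0,"ty":0,"tz":0.002,"rx":0,"ry":0,"rz":0,"grip":1}]'
```

```text
t: 28.5
ee_pos: [0.5453, -0.0272, 0.108]
tool_rot: [0.99, 0.142, 0.0, -0.0]
ft_force: [-0.8, 1.3, 4.3]
opening: 0.0695
t: 28.62
ee_pos: [0.5454, -0.0272, 0.1079]
tool_rot: [0.99, 0.142, 0.0, -0.0]
ft_force: [-3.6, 0.7, 7.4]
opening: 0.0698
```

Firm contact at the expected height, so I'll release and rise.

```bash
python3 -m pendant '[{"tx":0,"ty":0,"tz":0,"rx":0,"ry":0,"rz":0,"grip":-1},{"tx":0,"ty":0,"tz":0,"rx":0,"ry":0,"rz":0,"grip":-1},{"tx":0,"ty":0,"tz":0,"rx":0,"ry":0,"rz":0,"grip":-1}]'
python3 -m pendant '[{"tx":0,"ty":0,"tz":-0.1,"rx":0,"ry":0,"rz":0,"grip":-1},{"tx":0,"ty":0,"tz":-0.2,"rx":0,"ry":0,"rz":0,"grip":-1},{"tx":0,"ty":0,"tz":-0.2,"rx":0,"ry":0,"rz":0,"grip":-1},{"tx":0,"ty":0,"tz":-0.1,"rx":0,"ry":0,"rz":0,"grip":-1},{"tx":0,"ty":0,"tz":0,"rx":0,"ry":0,"rz":0,"grip":-1},{"tx":0,"ty":0,"tz":0,"rx":0,"ry":0,"rz":0,"grip":-1}]'
python3 - <<'E'
from h import *
go(.5458,-.0269,.28,16.3)
p=read_camera('wrist'); P=cloud(p,wristT(p));save(p,'w17.png')
print(fit2(P,(.545,-.027),.106,16.2))
for n in('scene','side'):
    p=read_camera(n);P=cloud(p)
    try: print(n,fit2(P,(.545,-.027),.107,16.2))
    except Exception as e: print(e)
    im=p['pixels'][170:270,200:360]; cv2.imwrite(f'pics/{n}5.png',cv2.cvtColor(cv2.resize(im,None,fx=5,fy=5,interpolation=cv2.INTER_CUBIC),cv2.COLOR_RGB2BGR))
    save(p,n+'5f.png')
E
```

```text
t: 29.0
ee_pos: [0.5456, -0.0273, 0.108]
tool_rot: [0.99, 0.142, 0.001, 0.0]
ft_force: [0.6, 0.2, 0.4]
opening: 0.0852
t: 29.75
ee_pos: [0.5442, -0.0272, 0.2908]
tool_rot: [0.99, 0.142, -0.001, -0.001]
ft_force: [0.2, -0.3, -1.4]
opening: 0.0855
t 29.75 pos [ 0.5442 -0.0272  0.2908] yaw 16.28 tilt 0.17 open 0.0855 F [ 0.15 -0.35 -1.42] q6 1.02
 rot units [-0.0012  0.0014 -0.0002]  shift units now [0.0056 0.0006 0.0358]  shift units after turn [0.0055 0.0006 0.0359] mm 10.9
(array([ 0.5445, -0.0278]), np.float64(16.37), 'LxW mm', np.float64(49.9), np.float64(69.1), 'slopes deg', {'u0': np.float64(0.1), 'u1': np.float64(0.0), 'v0': np.float64(0.3), 'v1': np.float64(0.0)}, 'z', np.float64(0.1063))
scene (array([ 0.5443, -0.0284]), np.float64(15.74), 'LxW mm', np.float64(47.1), np.float64(68.7), 'slopes deg', {'u0': np.float64(1.2), 'u1': np.float64(-0.4), 'v0': np.float64(3.2), 'v1': np.float64(-0.4)}, 'z', np.float64(0.1087))
side (array([ 0.5443, -0.0238]), np.float64(15.85), 'LxW mm', np.float64(44.8), np.float64(70.2), 'slopes deg', {'u0': np.float64(-0.3), 'u1': np.float64(0.8), 'v0': np.float64(-0.7), 'v1': np.float64(1.9)}, 'z', np.float64(0.1073))
```

View pics/w17.png

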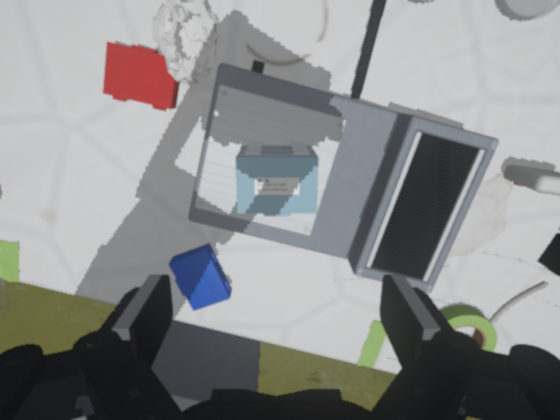

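View pics/side5.png

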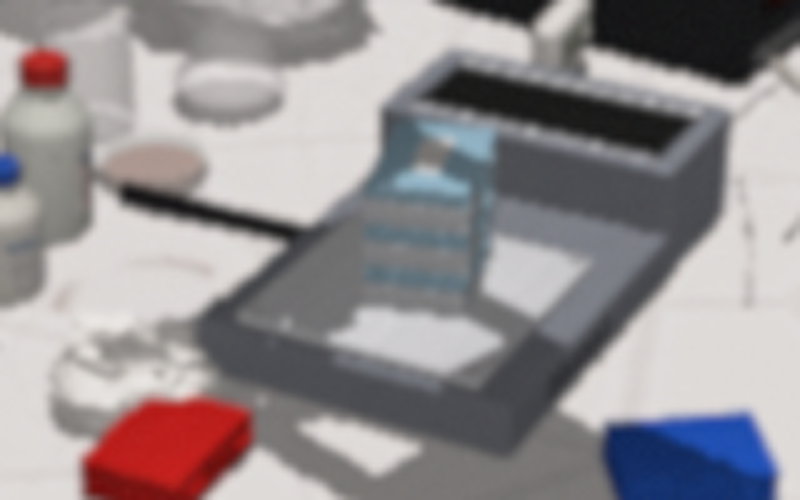

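View pics/scene5.png

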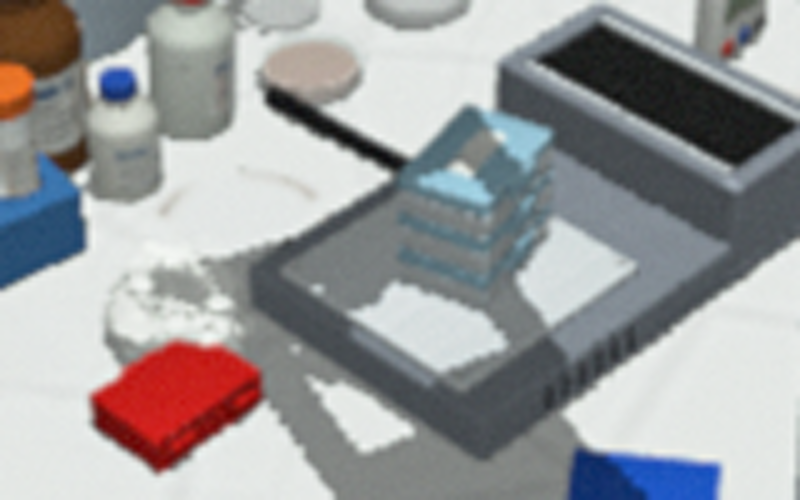

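Run:
```python
from rig import *
print(get_obs()['t']); print(hand_in())
```

```text
29.9
the job is handed in; nothing more can be done
None
```

The job was handed in at 29.9 s of the 67 s allowed. No verdict came back.

**Toggle:** it was already on, so I did not flip it. I felt through the brushes from the near end and met nothing where an off toggle would stand. Contact came at TCP x = 0.541 and held firm at about 5–6 N instead of yielding near 2 N. The highest horizontal reading was 6.1 N, well under the 20 N limit. I then backed off before lifting out.

**Stack:** both loose light-blue cases are on the base case, which stayed on the plate, with all clasps on the same side.

| Case | Centre (x, y), m | Yaw | Top height, m |
|---|---|---|---|
| base (measured before stacking) | 0.5447, -0.0272 | 16.3° | 0.062 |
| case_a (middle) | 0.5444, -0.0279 | 16.4° | 0.084 |
| case_b (top) | 0.5445, -0.0278 | 16.4° | 0.106 |

The wrist-camera fits agree within about 0.8 mm and 0.1°.

**Checks that disagreed:** the scene and side cameras gave the top case's y as -0.028 and -0.024, and both measured it 3–5 mm too narrow. I trusted the wrist fit. In both of those pictures the edges look flush.

**Not re-measured:** I did not measure the tape, timer and pen again at the end. In the last wrist picture all three are still lying where they were, as far as they show, and I never went near them.

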